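# Trace the sample block joint of a thermal cycler with a probe

### The arm

A 6-joint arm with a two-finger parallel gripper is mounted at the origin on the work surface. World frame = base frame: x ahead of the robot, y to its left, z up, the work surface at z = 0. Lengths are in m, angles in rad, forces in N, time in s.
With the tool pointing down it reaches from about 0.25 to 0.725 m from the base axis. Payload 4 kg.
Tool frame: the origin (TCP) lies on the centre line of the jaws, within the pads' length; the fingertips stand 25 mm ahead of it and the grasp point (between the pads) lies 6 mm ahead of it; z points along the fingers, x is the direction in which the jaws open and shut, and the axes are right-handed (so a half turn about z gives the same grasp; the last joint's range is limited). The gripper opens to 85 mm and grips with 20 to 120 N. Pads are 22 mm wide; open, the fingers measure 114 mm over their backs; the gripper's body (76 mm by 85 mm) begins 54 mm behind the grasp point. The pads swing forward as they close: fully open they stand 13 mm farther back than shut.
Start: joints at [1.297, 0.241, 0.005, 1.335, 0, 1.571], TCP at [0.135, 0.481, 0.256] pointing down, gripper open.
Joint ranges: [-2.72, 2.72], [-1.05, 1.87], [-1.09, 1.28], [-1.99, 2.15], [-1.42, 1.44], [-3.14, 3.14]. Speed limits (rad/s): [2.79, 2.79, 3.14, 3.14, 3.14, 3.14].

### API

Orientations are given as a unit quaternion [x, y, z, w].
In Python, from workcell import bot, imaging, order gives the robot as it stands.
- The arm moves only by the tool carry_out, never from a script. Its argument "moves" is a list of rows, each a list of 5 numbers: the shift along the tool's x, y, z scaled (see below), then the turn about the tool's z scaled (see below), then the opening, from -1 (shut) to 1 (fully open). In form: [[tx, ty, tz, roll, hand], ...]. A call has 1 to 20 rows; each row is the pose to reach, as a shift and turn from the pose commanded when the call began, along the tool's axes at that moment; what a row does not reach only later rows make up. The controller multiplies each number of a shift by 0.1 m and each number of a turn by 90 degrees. A row lasts 1/10 s, in which the tool goes at most 50 mm and 8.59 degrees, less where a joint would pass 70% of its speed; a pose out of reach is approached as far as the arm can. A call with a number of a shift or a turn outside -1 to 1 is refused whole. A call with a gripper value outside its range is refused whole. The fingers move at their own pace and stop on an object; the grip force is fixed at half the most. Time passes only in rows, so rows that repeat a pose let the fingers close. It gives the time, the measured TCP pose, the force and the opening at its end, in the units of the state.
- bot.get_obs(): the state, without advancing time (a new reading comes with each control period).
- imaging.camera(name): name is "scene" or "side" or "wrist"; returns the picture (384x512x3 uint8, red, green, blue); there is no depth.
- imaging.camera_model(name): a dict with "fovy" (degrees; the focal length in pixels is half the picture's height over the tangent of half this angle, whatever the lens; pixels are square), "cx", "cy" (the principal point, pixels), "eye" and "rotation" of the camera in the world. Camera axes: x right, y up, looking along -z (the intrinsics and any distortion apply to the point x, -y, -z); pixel columns grow to the right and rows downward; lengths in m; the calibration is good to about 2 mm. A picture is of the moment at which its call begins: read the wrist's pose just before it. camera_model takes no time and is no camera call; for the wrist camera it gives the pose at the moment of the call.
- order.job_done(): hands the job in, once; it reports no verdict.
The state is a dict: "clock": time; "joint_pos": joint angles; "joint_vel": joint speeds; "tau": joint torques, N m; "eef_pos": TCP position; "tool_rot": TCP orientation; "ft_force": force on the tool from outside, world axes, zero at the start; "ft_torque": the same for the moment, N m; "grip_width": finger opening in m.
Only numpy, scipy, OpenCV 4.12 (cv2) and the standard library are available. Lean on these libraries where they do the work, as an engineer would, in place of code of your own. Each camera call takes 0.05 s, during which the arm holds its last target.

### The job

Take the hand probe out of its fork and draw its nib slowly (about 2 cm a second) and lightly along the joint where the metal sample block of the open thermal cycler meets the housing deck: along the whole rear joint below the raised lid, from the corner nearest the robot to the far corner, then round that corner and along the whole far side to its front corner. Keep the probe leaned back some 35 degrees from vertical so that the lid is not pushed, leave everything else where it stands, and finally hang the probe upright in its fork again, collar resting on the prongs and let go.

Things in the scene. Friction and masses are not known exactly. Their poses are not given: they have to be found in the camera images.
- probe: hand probe, 133 mm tall, upright in the fork at the start: square white handle 20 x 20 mm from 6 to 70 mm above the origin, round collar 34 mm across from 0 to 6 mm, steel shank 14 mm across down to -46 mm, then a 6 mm spring-loaded nib. Origin: on the axis at the collar's underside; z up along the handle, x and y square to the handle's faces. 90 g
- probe_tip (a point): centre of the probe's ball nib (radius 3 mm), 60 mm below the probe's origin on its axis when free; the nib springs back into the shank along the axis by up to 8 mm (1 to 3 N)
- fork: grey stand fixed to the bench, 85 mm tall as a whole, base 100 x 80 mm; at its top a level fork of two prongs, 8 mm thick, with a slot 20 mm wide that is open towards its own -x and closed 10 mm beyond the origin at +x. Prongs reach from x -30 to +10 mm, 56 mm wide over both. Origin: under the seat, at bench height
- fork_seat (a point): where the probe's origin rests: middle of the slot, level with the prongs' top, 85 mm above the bench
- cycler: thermal cycler, housing 320 (x) x 200 (y) mm, deck 110 mm high; screen at its -x end, lid hinged at +x (rear). The aluminium sample block, 88 (x) x 128 (y) mm, centred at x +50 mm, stands 2.5 mm above the level deck. The raised lid's heater plate overhangs to about above the rear joint, 50 to 155 mm above the deck. Origin: under its middle, at bench height; z up
- joint_start (a point): corner of the sample block, rear and nearest the robot, at deck level: start of the path (the nib's centre runs 3 mm outside the block's edge and 3 mm above the deck). Axes as the cycler's; the rear joint runs along +y
- joint_corner (a point): corner of the sample block, rear and far from the robot, at deck level: here the path turns to the cycler's -x. Axes as the cycler's
- joint_end (a point): corner of the sample block, front and far from the robot, at deck level: end of the path
- lid (a joint): lean of the lid, rad: 0 is upright, positive leans forward over the block; it swings easily on its hinge (137 mm behind the cycler's origin, 122 mm above the bench) and stays where left
- lid_edge (a point): middle of the raised lid's top edge, 174 mm from the hinge
- tube_rack: white tube rack, 125 x 65 x 46 mm, to leave alone; origin under its middle
- jar: jar with a blue cap, 60 mm across, 85 mm tall, to leave alone; origin under its middle
- bottle: white bottle with a blue cap, 68 mm across, 150 mm tall, to leave alone; origin under its middle
- tip_box: grey box with a clear lid, 122 x 87 x 70 mm, to leave alone; origin under its middle
- beaker: glass beaker, 60 mm across, 70 mm tall, to leave alone; origin under its middle
- marker: black marker pen lying on the bench, 120 mm long, 13 mm thick, to leave alone; origin under its middle
There are look-alikes about, which are no part of the job. Leave any black, blue or green look-alike of the probe alone.

How it is judged:
By the outcome, as a careful person would: the job done as asked, in the order asked, and still so for the second after the job is handed in, with the robot touching nothing.
It also fails if it takes over 64 s, if anything falls off the work surface, if the arm or the gripper's body presses on something with over 40 N, if the wrist force passes 120 N, or if a joint passes its speed limit or range.

## Working session

There is one attempt and no reset: what is moved stays moved. The work goes in short steps, Python scripts to look and compute and a tool call to move; the robot and the scene stay as the last step left them, time stands still between calls to the robot, and variables do not carry over. Pictures are saved under pics/ and viewed, and the job is handed in when it is done.

Besides the shell and the picture viewer there is one more tool, called after "Emit:" in YAML: its name, and indented under it one key for each argument. carry_out: Moves the arm, as the interface text tells. Its arguments: {"type":"object","properties":{"moves":{"type":"array","items":{"type":"array","items":{"type":"number","minimum":-1,"maximum":1}}}},"required":["moves"]}

```bash
ls; mkdir -p pics; python3 - <<'E'
from workcell import bot, imaging, order
import cv2
o=bot.get_obs(); print(o)
for n in ["scene","side","wrist"]:
    print(n,imaging.camera_model(n))
    cv2.imwrite(f"pics/{n}0.png",cv2.cvtColor(imaging.camera(n),cv2.COLOR_RGB2BGR))
E
```

```text
pics
{'clock': 0.0, 'joint_pos': array([1.29698350e+00, 2.41399552e-01, 3.71176027e-03, 1.33519933e+00,
       1.20943671e-05, 1.57077288e+00]), 'joint_vel': array([-0.00072077, -0.00042622,  0.00031154, -0.00123375,  0.00093607,
       -0.00175656]), 'tau': array([ 5.01551040e-04, -3.72317684e+01,  2.52407616e+01,  1.68253732e-02,
        4.91179355e-05,  2.84172430e-06]), 'eef_pos': array([0.13504043, 0.48081032, 0.25541485]), 'tool_rot': array([ 7.96988151e-01,  6.03994035e-01, -8.36834798e-04,  6.26573356e-04]), 'ft_force': array([-0.09575921,  0.30409728,  0.42701796]), 'ft_torque': array([ 0.0075628 , -0.01979061,  0.01098188]), 'grip_width': 0.08563290367430983}
scene {'fovy': 47.38598956508762, 'cx': 252.65823877920278, 'cy': 190.544531299404, 'eye': array([1.22321991, 0.57890073, 1.22272676]), 'rotation': array([0.15063024, 0.30368211, 0.84570942, 0.41214473])}
side {'fovy': 56.89649783175045, 'cx': 254.83301892400766, 'cy': 187.0360742284313, 'eye': array([0.22948822, 0.58950319, 0.81181852]), 'rotation': array([-0.09741057,  0.37116591,  0.89473506, -0.22846491])}
wrist {'fovy': 71.27404451033274, 'cx': 250.91994155387158, 'cy': 192.22750757147318, 'eye': array([0.07101021, 0.49869062, 0.37357004]), 'rotation': array([-0.10555869, -0.07825348,  0.59863203,  0.79017305])}
```

View pics/scene0.png

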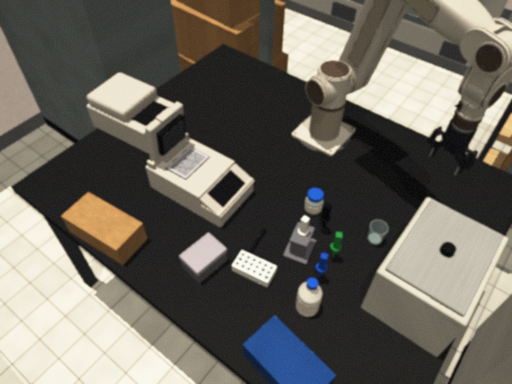

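View pics/side0.png

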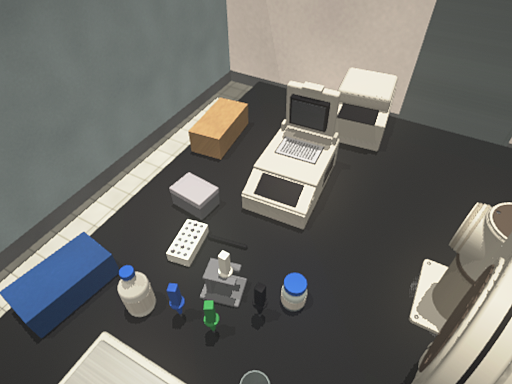

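View pics/wrist0.png

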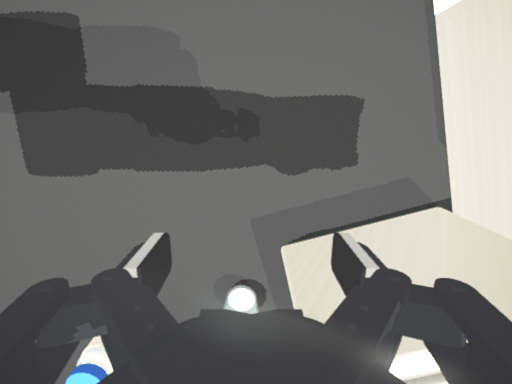

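```bash
cat > h.py <<'E'
import numpy as np, cv2
from scipy.spatial.transform import Rotation as R
from workcell import bot, imaging, order
def cam(n):
    m=imaging.camera_model(n); m=dict(m); m['f']=192/np.tan(np.radians(m['fovy']/2)); m['R']=R.from_quat(m['rotation']).as_matrix(); return m
def ray(m,uv):
    u,v=uv; d=np.array([(u-m['cx'])/m['f'],-(v-m['cy'])/m['f'],-1.]); return m['eye'],m['R']@d
def plane(m,uv,z):
    e,d=ray(m,uv); return e+d*(z-e[2])/d[2]
def proj(m,p):
    q=m['R'].T@(np.asarray(p)-m['eye']); return np.array([m['cx']-m['f']*q[0]/q[2], m['cy']+m['f']*q[1]/q[2]])
def tri(l):
    A=np.zeros((3,3));b=np.zeros(3)
    for m,uv in l:
        e,d=ray(m,uv); d=d/np.linalg.norm(d); P=np.eye(3)-np.outer(d,d); A+=P;b+=P@e
    x=np.linalg.solve(A,b); return x,[np.linalg.norm(proj(m,x)-uv) for m,uv in l]
def snap(n,name,crop=None,s=1):
    m=cam(n); im=imaging.camera(n); b=cv2.cvtColor(im,cv2.COLOR_RGB2BGR); cv2.imwrite(f'pics/{name}_raw.png',b)
    np.save(f'pics/{name}.npy',m,allow_pickle=True)
    view(name,crop,s,name); return m,im
def view(name,crop,s,out):
    b=cv2.imread(f'pics/{name}_raw.png')
    x0,y0,x1,y1=crop or (0,0,512,384)
    b=cv2.resize(b[y0:y1,x0:x1],None,fx=s,fy=s,interpolation=cv2.INTER_CUBIC); cv2.imwrite(f'pics/{out}.png',b)
def load(name): return np.load(f'pics/{name}.npy',allow_pickle=True).item()
E
python3 - <<'E'
from h import *
sc,sd=cam('scene'),cam('side')
print('probe top',tri([(sc,(307,219)),(sd,(224,254))]))
for nm,a,b in [('blue',(324,256),(173,287)),('green',(338,234),(209,306)),('jar',(316,193),(295,282)),('bottle',(312,284),(127,271))]:
    print(nm,tri([(sc,a),(sd,b)]))
print('robotbase?',plane(sc,(323,135),0), proj(sc,(0,0,0)))
for p in [(183,146),(209,157),(189,181),(164,170)]: print('block sc',plane(sc,p,.1125))
for p in [(286,136),(326,146),(315,165),(276,154)]: print('block sd',plane(sd,p,.1125))
b=cv2.imread('pics/scene0.png')[80:240,80:240]; cv2.imwrite('pics/c1.png',cv2.resize(b,None,fx=3.6,fy=3.6,interpolation=cv2.INTER_CUBIC))
b=cv2.imread('pics/side0.png')[70:330,150:350]; cv2.imwrite('pics/c2.png',cv2.resize(b,None,fx=2.3,fy=2.3,interpolation=cv2.INTER_CUBIC))
E
```

```text
probe top (array([0.50847884, 0.2327261 , 0.15548746]), [np.float64(1.071124092672873), np.float64(1.4838579842403266)])
blue (array([0.57109239, 0.33783408, 0.12746453]), [np.float64(0.28077594438647113), np.float64(0.3959293703349621)])
green (array([0.47992168, 0.33301474, 0.12597441]), [np.float64(0.7674520438049656), np.float64(1.1636491979835315)])
jar (array([0.35457003, 0.17792479, 0.08591035]), [np.float64(0.014861226527198042), np.float64(0.02201659782408114)])
bottle (array([0.67516954, 0.36144617, 0.14231903]), [np.float64(0.6292543528673706), np.float64(0.8325455016386084)])
robotbase? [0.01407695 0.00506231 0.        ] [323.78524346 132.6025305 ]
block sc [ 0.48585314 -0.30727357  0.1125    ]
block sc [ 0.46917865 -0.19741978  0.1125    ]
block sc [ 0.59418946 -0.17591741  0.1125    ]
block sc [ 0.61061864 -0.27740955  0.1125    ]
block sd [ 0.59461217 -0.28057752  0.1125    ]
block sd [ 0.46114712 -0.29319622  0.1125    ]
block sd [ 0.45758817 -0.19186658  0.1125    ]
block sd [ 0.58249888 -0.18252669  0.1125    ]
```

View pics/c1.png

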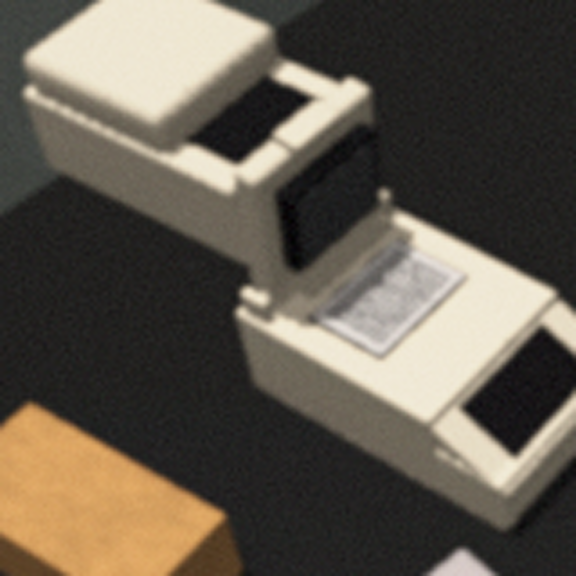

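View pics/c2.png

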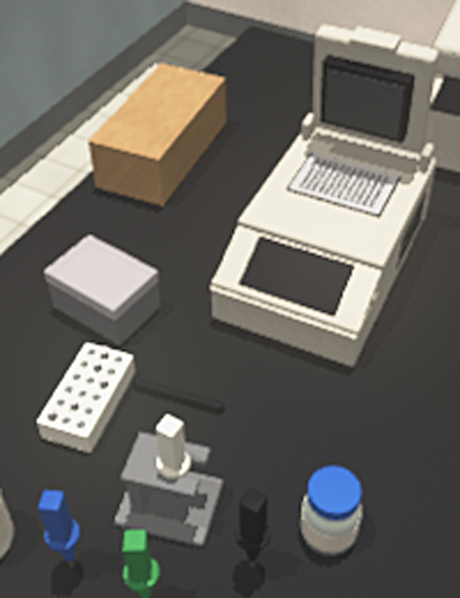

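```bash
python3 - <<'E'
from h import *
o=bot.get_obs(); print(o['clock']); T=R.from_quat(o['tool_rot']).as_matrix(); print(T.round(3))
m=cam('wrist'); print('cam in tool', T.T@(m['eye']-o['eef_pos']), (T.T@m['R']).round(3))
for z in (0,.1): print(plane(m,(256,192),z)-o['eef_pos'],plane(m,(256,50),z)-o['eef_pos'])
E
```

```text
0.15
[[ 0.27   0.963 -0.   ]
 [ 0.963 -0.27  -0.002]
 [-0.002  0.    -1.   ]]
cam in tool [-0.00041091 -0.06646555 -0.1180532 ] [[ 1.     0.     0.001]
 [ 0.001 -0.965 -0.261]
 [ 0.001  0.261 -0.965]]
[ 0.03441459 -0.0032944  -0.25563003] [-0.1447432   0.0461974  -0.25563003]
[ 0.00806461  0.0023384  -0.15563003] [-0.12314947  0.03858589 -0.15563003]
```

Emit:
carry_out:
  moves:
    - [-0.18, 0.5, -0.4, 0, 1]
    - [-0.36, 1, -0.75, 0, 1]
    - [-0.36, 1, -0.75, 0, 1]

```text
clock: 0.45
eef_pos: [0.2233, 0.4187, 0.3331]
tool_rot: [0.797, 0.604, 0.001, -0.0]
ft_force: [0.5, 1.1, -0.3]
grip_width: 0.0853
```

Emit:
carry_out:
  moves:
    - [-0.18, 0.5, 0, 0, 1]
    - [-0.36, 1, 0, 0, 1]
    - [-0.36, 1, 0, 0, 1]

```text
clock: 0.75
eef_pos: [0.3116, 0.3551, 0.3312]
tool_rot: [0.799, 0.601, 0.0, 0.001]
ft_force: [-0.9, 0.8, 0.6]
grip_width: 0.0853
```

Emit:
carry_out:
  moves:
    - [-0.18, 0.5, 0, 0, 1]
    - [-0.36, 1, 0, 0, 1]
    - [-0.36, 1, 0, 0, 1]
    - [-0.36, 1, 0, 0, 1]

```text
clock: 1.15
eef_pos: [0.3954, 0.2956, 0.3307]
tool_rot: [0.798, 0.603, -0.001, -0.0]
ft_force: [-0.3, -0.1, 0.5]
grip_width: 0.0856
```

```bash
python3 - <<'E'
from h import *
o=bot.get_obs(); print(o['clock'],o['eef_pos']); 
snap('wrist','w1',None,1.5)
m=load('w1'); print(proj(m,(.508,.233,.155)))
E
```

```text
1.15 [0.3953824  0.2955921  0.33068289]
[228.01138359 279.76643686]
```

View pics/w1.png

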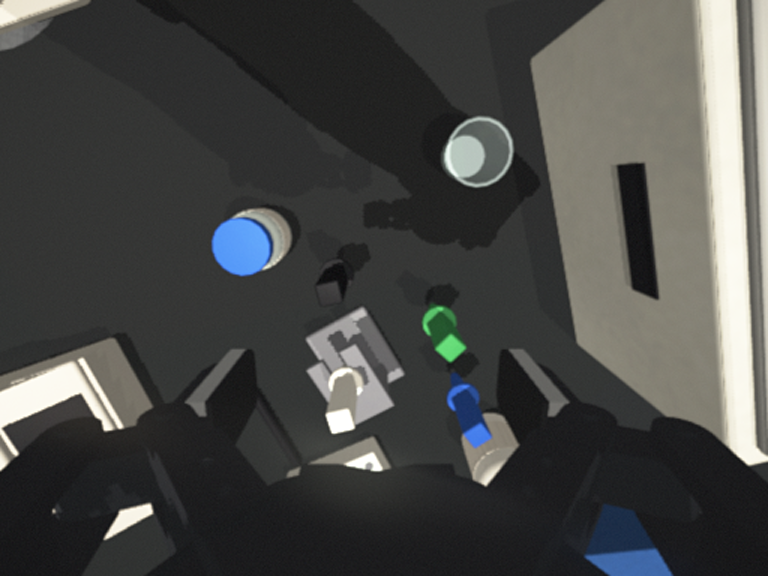

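```bash
python3 - <<'E'
from h import *
view('w1',(190,190,290,300),6,'w1c')
E
```

```text
(no output)
```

View pics/w1c.png

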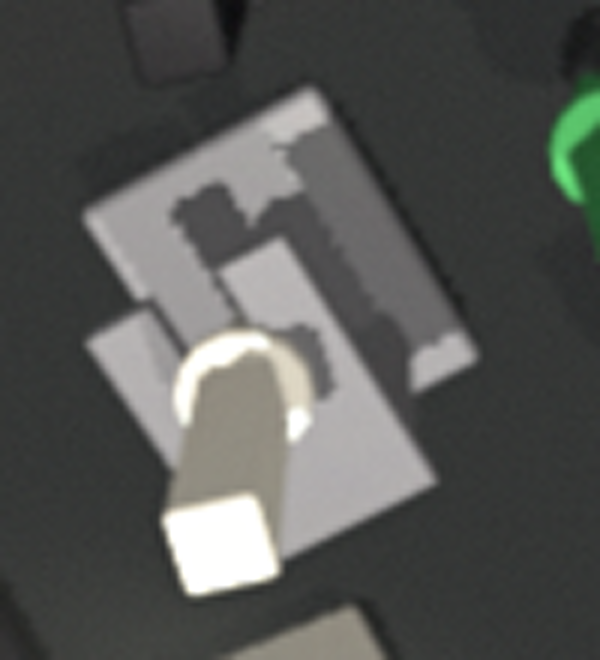

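```bash
python3 - <<'E'
from h import *
m=load('w1'); P=lambda x,y,z: plane(m,(190+x/6-.42,190+y/6-.42),z)
A,a,d,D,C=[P(*p,.085)[:2] for p in [(88,343),(150,303),(220,270),(283,238),(437,483)]]
print(A,a,d,D,C); print('widths',np.linalg.norm(A-D),np.linalg.norm(a-d),np.linalg.norm(D-C))
y=(A-D)/np.linalg.norm(A-D); xx=(C-D)/np.linalg.norm(C-D); print('yaw fork x', np.degrees(np.arctan2(xx[1],xx[0])), 'AD dir',np.degrees(np.arctan2(y[1],y[0])))
seat=(A+D+a+d)/4+0.03*xx; print('seat',seat)
H=[P(*p,.155)[:2] for p in [(163,515),(250,492),(280,570),(195,597)]]
print(H,np.mean(H,0)); 
for i in range(4):
    e=H[(i+1)%4]-H[i]; print(np.linalg.norm(e),np.degrees(np.arctan2(e[1],e[0])))
B=[P(*p,0)[:2] for p in [(82,213),(315,88),(478,355)]]; print(B,np.linalg.norm(B[0]-B[1]),np.linalg.norm(B[2]-B[1]))
e=B[2]-B[1];print(np.degrees(np.arctan2(e[1],e[0])))
E
```

```text
[0.48708382 0.19627424] [0.48101072 0.2143947 ] [0.47732622 0.23359292] [0.47346956 0.25085374] [0.54834613 0.26929203]
widths 0.05625183590240324 0.019548586287037623 0.07711336360662602
yaw fork x 13.833805218453481 AD dir -75.99400421027653
seat [0.50885238 0.23095209]
[array([0.49833479, 0.22137171]), array([0.49812839, 0.24022892]), array([0.51735195, 0.24090165]), array([0.51867669, 0.22189017])] [0.50812296 0.23109811]
0.018858339850436768 90.62709789571744
0.01923532492591138 2.004253312746575
0.019057585925557202 -86.01400493157436
0.020348507289018353 -178.54001991247733
[array([0.48250478, 0.18069644]), array([0.46396281, 0.25880459]), array([0.55992486, 0.2826691 ])] 0.08027881274757219 0.09888493579882471
13.965413563322457
```

Emit:
carry_out:
  moves:
    - [-0.1, 0.3, 0.2, 0.09, 1]
    - [-0.2, 0.6, 0.4, 0.18, 1]
    - [-0.31, 0.9, 0.5, 0.27, 1]
    - [-0.31, 1, 0.5, 0.36, 1]
    - [-0.31, 1, 0.5, 0.45, 1]
    - [-0.31, 1, 0.5, 0.54, 1]
    - [-0.31, 1, 0.5, 0.63, 1]
    - [-0.31, 1, 0.5, 0.72, 1]
    - [-0.31, 1, 0.5, 0.8, 1]
    - [-0.31, 1, 0.5, 0.8, 1]

```text
clock: 2.2
eef_pos: [0.4813, 0.2412, 0.2813]
tool_rot: [1.0, 0.022, -0.0, -0.0]
ft_force: [0.1, 0.1, -0.2]
grip_width: 0.085
```

```bash
python3 - <<'E'
from h import *
o=bot.get_obs(); print(o['clock'],o['eef_pos'],o['joint_pos'].round(2)); T=R.from_quat(o['tool_rot']).as_matrix()
m1=load('w1'); print('black',plane(m1,(220,192),.13))
snap('wrist','w2',None,1.5)
m=load('w2'); print(proj(m,(.508,.231,.155)), (T.T@(np.array([.5085,.231,.143])-o['eef_pos'])).round(4), np.degrees(np.arctan2(T[1,0],T[0,0])))
E
```

```text
2.2 [0.4813243  0.24120198 0.2813252 ] [0.46 0.31 0.16 1.42 0.   1.99]
black [0.40297025 0.25290867 0.13      ]
[279.30789062 203.21347341] [0.0268 0.0114 0.1383] 2.5090425830085445
```

View pics/w2.png

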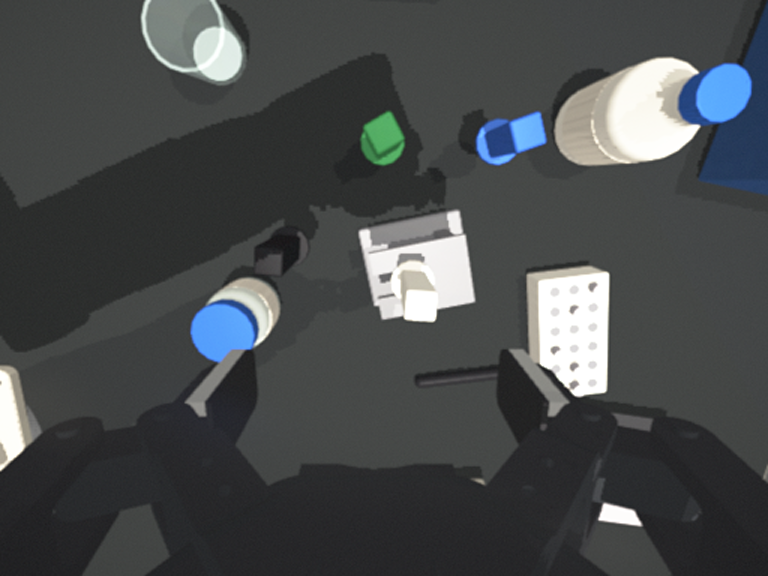

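Emit:
carry_out:
  moves:
    - [0.268, 0.114, 0.2, 0, 1]
    - [0.268, 0.114, 0.5, 0, 0.2]
    - [0.268, 0.114, 0.9, 0, 0.2]
    - [0.268, 0.114, 0.95, 0, 0.2]
    - [0.268, 0.114, 0.95, 0, 0.2]

```text
clock: 2.75
eef_pos: [0.5087, 0.2293, 0.1855]
tool_rot: [1.0, 0.021, -0.002, 0.001]
ft_force: [0.2, -0.0, 1.3]
grip_width: 0.0513
```

```bash
python3 - <<'E'
from h import *
o=bot.get_obs(); print(o['clock'],o['eef_pos'],o['grip_width']); T=R.from_quat(o['tool_rot']).as_matrix()
snap('wrist','w3',(180,150,350,330),3.3)
print((T.T@(np.array([.5085,.231,.143])-o['eef_pos'])).round(4))
E
```

```text
2.75 [0.50867717 0.22934395 0.18549894] 0.051349499842835725
[ 0.     -0.0017  0.0425]
```

View pics/w3.png

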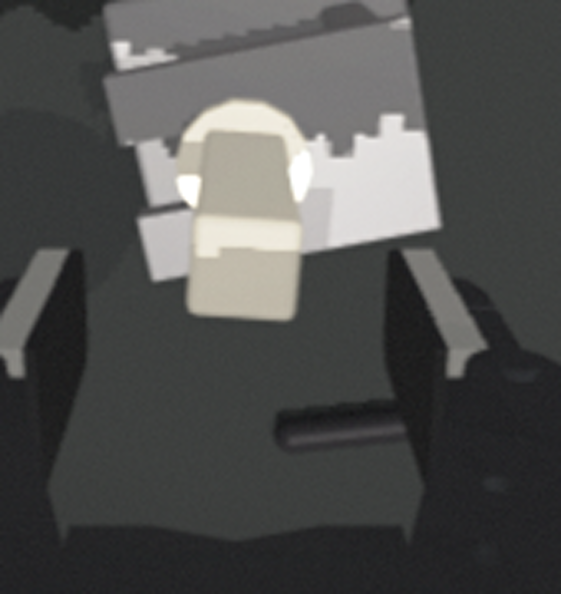

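Emit:
carry_out:
  moves:
    - [0, -0.017, 0.25, 0, 0.2]
    - [0, -0.017, 0.42, 0, 0.2]
    - [0, -0.017, 0.42, 0, -1]
    - [0, -0.017, 0.42, 0, -1]
    - [0, -0.017, 0.42, 0, -1]
    - [0, -0.017, 0.42, 0, -1]
    - [0, -0.017, 0.42, 0, -1]

```text
clock: 3.5
eef_pos: [0.5111, 0.2314, 0.1465]
tool_rot: [1.0, 0.02, 0.002, -0.001]
ft_force: [-0.9, 0.3, 6.3]
grip_width: 0.0193
```

```bash
python3 - <<'E'
from h import *
o=bot.get_obs(); print(o['clock'],o['eef_pos'],o['grip_width'],o['ft_force'],o['ft_torque'])
snap('wrist','w4',(150,120,380,330),3)
E
```

```text
3.5 [0.51111497 0.23143801 0.1465135 ] 0.019343770103202172 [-0.91234272  0.29011584  6.28888825] [0.00869859 0.18971343 0.02634352]
```

View pics/w4.png

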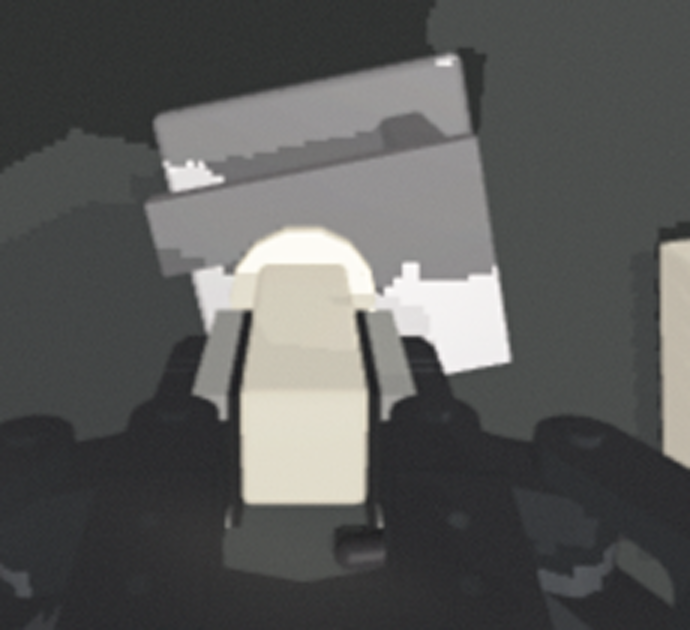

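Emit:
carry_out:
  moves:
    - [0, 0, -0.1, 0, -1]
    - [0, 0, -0.2, 0, -1]
    - [0, 0, -0.3, 0, -1]
    - [0, 0, -0.36, 0, -1]
    - [0, 0, -0.36, 0, -1]
    - [0, -0.03, -0.36, 0, -1]
    - [0, -0.08, -0.36, 0, -1]
    - [0, -0.126, -0.362, 0, -1]
    - [0, -0.175, -0.36, 0, -1]
    - [0, -0.222, -0.355, 0, -1]
    - [0, -0.27, -0.346, 0, -1]
    - [0, -0.316, -0.337, 0, -1]
    - [0, -0.316, -0.337, 0, -1]

```text
clock: 4.85
eef_pos: [0.5083, 0.2609, 0.1776]
tool_rot: [1.0, 0.02, -0.0, 0.002]
ft_force: [-0.3, -5.0, 2.9]
grip_width: 0.0196
```

```bash
python3 - <<'E'
from h import *
o=bot.get_obs(); print(o['clock'],o['eef_pos'],o['grip_width'],o['ft_force'],o['ft_torque'])
snap('wrist','w5',(150,120,380,330),3)
snap('side','s5',(150,180,330,340),4)
E
```

```text
4.85 [0.508263   0.2609415  0.17755346] 0.019641985700313544 [-0.28480513 -5.00611707  2.91818919] [-1.61393777  0.05753495 -0.01912739]
```

View pics/w5.png

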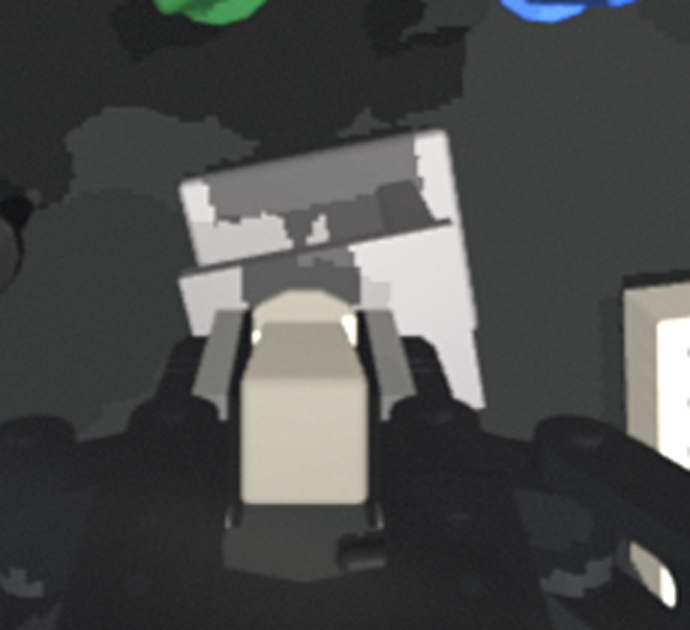

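View pics/s5.png

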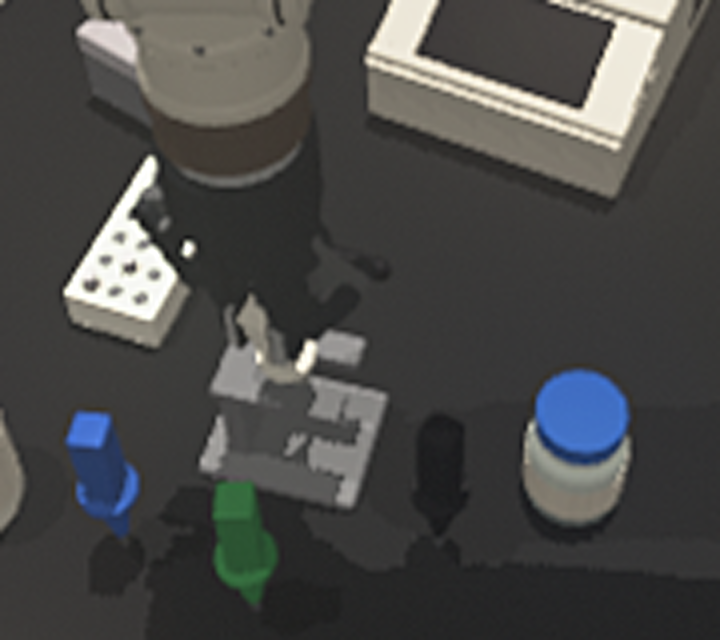

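Emit:
carry_out:
  moves:
    - [0, -0.046, 0.014, 0, -1]
    - [0, -0.092, 0.028, 0, -1]
    - [0, -0.137, 0.046, 0, -1]
    - [0, -0.181, 0.065, 0, -1]
    - [0, -0.225, 0.088, 0, -1]
    - [0, -0.265, 0.111, 0, -1]
    - [0, -0.285, 0.124, 0, -1]
    - [0, -0.285, 0.124, 0, -1]

```text
clock: 5.75
eef_pos: [0.5072, 0.2902, 0.1656]
tool_rot: [1.0, 0.02, -0.0, 0.001]
ft_force: [-1.2, -4.4, 4.6]
grip_width: 0.0195
```

```bash
python3 - <<'E'
from h import *
o=bot.get_obs(); print(o['clock'],o['eef_pos'],o['grip_width'],o['ft_force'],o['ft_torque'])
snap('wrist','w6',(150,120,380,330),3)
snap('scene','sc6',(260,170,360,270),6)
snap('side','s6',(150,180,330,340),4)
E
```

```text
5.75 [0.5072159  0.29017437 0.16562684] 0.019497700587512254 [-1.23519362 -4.38236584  4.61964929] [-1.37247892  0.195467    0.02581285]
```

View pics/w6.png

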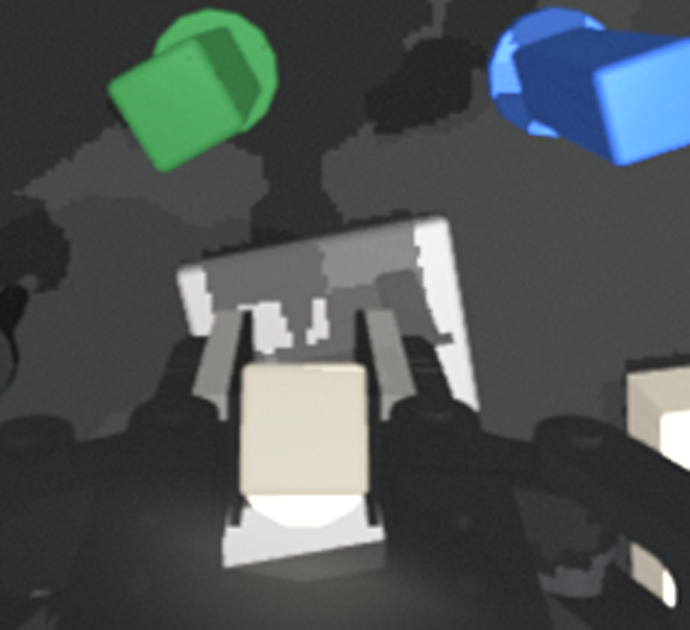

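View pics/sc6.png

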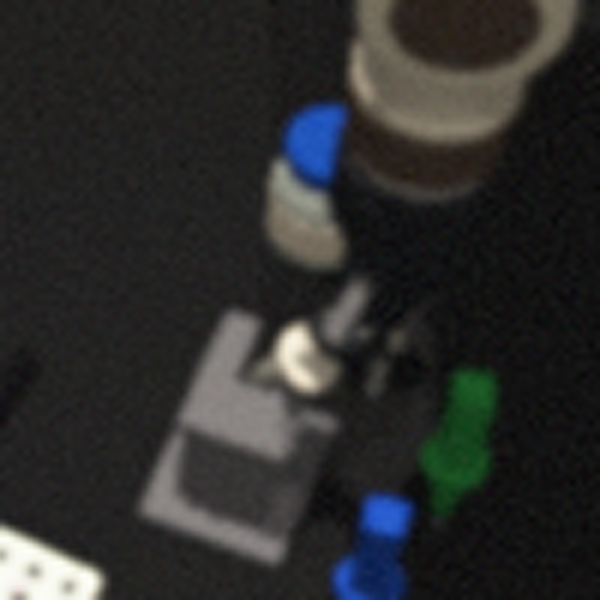

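View pics/s6.png

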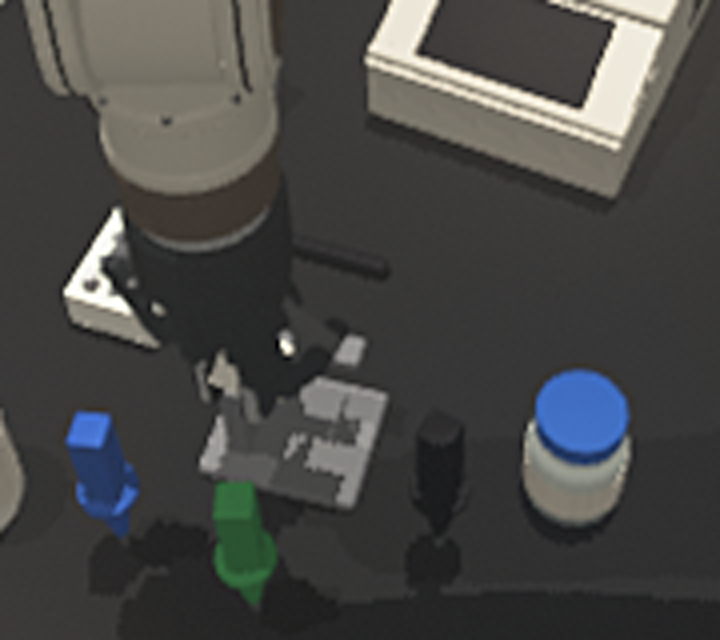

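Emit:
carry_out:
  moves:
    - [0, -0.06, -0.08, 0, -1]
    - [0, -0.12, -0.16, 0, -1]
    - [0, -0.18, -0.24, 0, -1]
    - [0, -0.24, -0.32, 0, -1]
    - [0, -0.24, -0.6, 0, -1]
    - [0, 0, -1, 0, -1]
    - [0, 0.3, -1, 0, -1]
    - [0, 0.7, -1, 0, -1]
    - [0, 1, -1, 0, -1]
    - [0, 1, -1, 0, -1]

```text
clock: 6.9
eef_pos: [0.5118, 0.189, 0.2666]
tool_rot: [1.0, 0.018, 0.001, -0.0]
ft_force: [-0.8, 0.2, -1.3]
grip_width: 0.0195
```

```bash
python3 - <<'E'
from h import *
o=bot.get_obs(); print(o['clock'],o['eef_pos'],o['grip_width'],o['ft_force'],o['ft_torque'])
T=R.from_quat(o['tool_rot']).as_matrix(); print(T.round(3))
snap('wrist','w7',None,1.5)
snap('scene','sc7',(240,130,360,230),6)
snap('side','s7',(150,150,330,310),4)
for n in ('sc7','s7'): print(proj(load(n),o['eef_pos']), proj(load(n),o['eef_pos']+[0,-.066,-.1]))
E
```

```text
6.9 [0.51176456 0.18895001 0.26664546] 0.019486824760659563 [-0.81517023  0.24837953 -1.28324424] [ 0.08225285 -0.04001363 -0.01568155]
[[ 0.999  0.037  0.001]
 [ 0.037 -0.999  0.001]
 [ 0.001 -0.001 -1.   ]]
[296.73987021 188.22361526] [276.37739313 198.89110163]
[229.50965864 207.91221193] [246.43820435 217.7597605 ]
```

View pics/sc7.png

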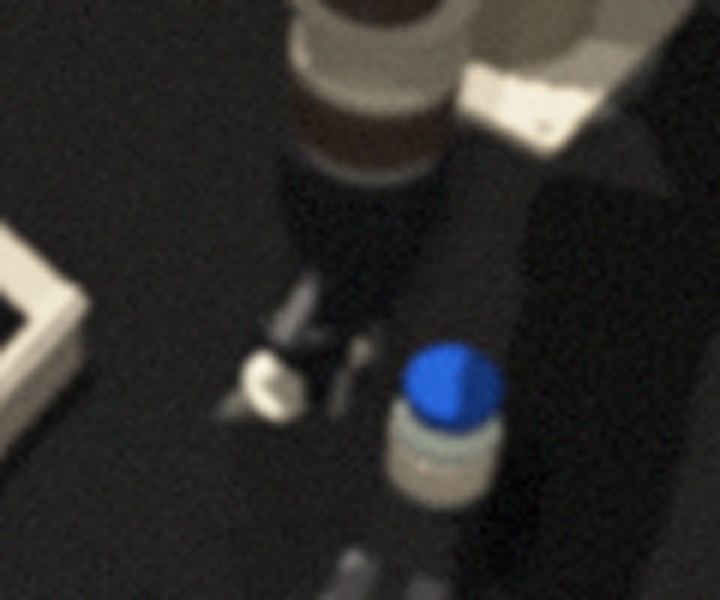

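View pics/s7.png

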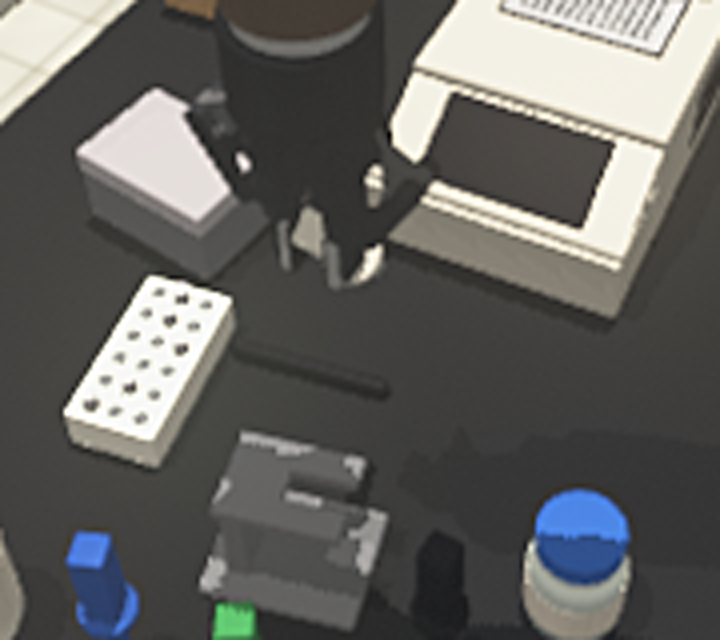

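View pics/w7.png

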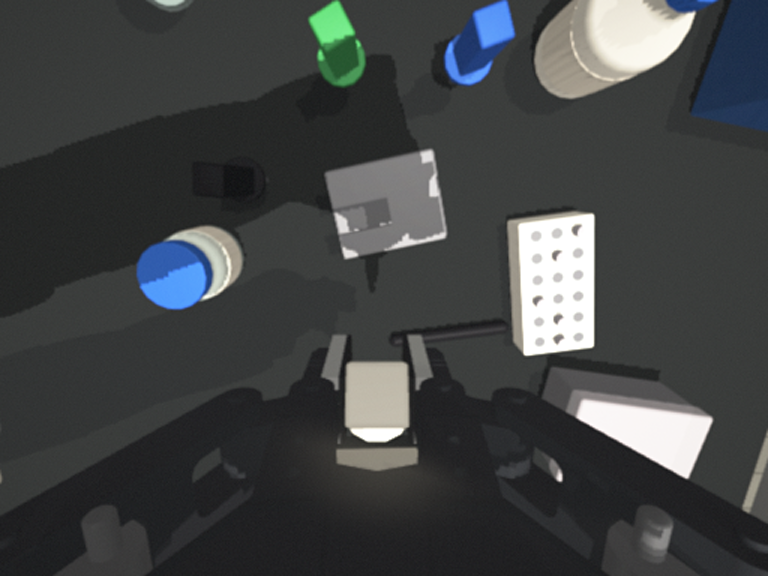

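Emit:
carry_out:
  moves:
    - [0, 0.5, -0.3, 0, -1]
    - [0.1, 1, -0.6, 0, -1]

```text
clock: 7.25
eef_pos: [0.5215, 0.1078, 0.3165]
tool_rot: [1.0, 0.023, -0.001, -0.0]
ft_force: [0.9, 0.1, 0.0]
grip_width: 0.0192
```

Emit:
carry_out:
  moves:
    - [0, 0.5, 0, 0, -1]
    - [0.1, 1, 0, 0, -1]

```text
clock: 7.45
eef_pos: [0.5367, 0.0079, 0.3184]
tool_rot: [1.0, 0.022, 0.002, -0.001]
ft_force: [0.5, 0.3, -0.8]
grip_width: 0.0194
```

Emit:
carry_out:
  moves:
    - [0, 0.5, 0, 0, -1]
    - [0.0, 1, 0, 0, -1]

```text
clock: 7.65
eef_pos: [0.5412, -0.0926, 0.3169]
tool_rot: [1.0, 0.022, 0.001, -0.0]
ft_force: [1.2, 1.2, -1.3]
grip_width: 0.0189
```

Emit:
carry_out:
  moves:
    - [0.05, 0.4, 0, -0.095, -1]
    - [0.05, 0.7, 0, -0.19, -1]
    - [0.05, 0.7, 0, -0.285, -1]
    - [0.05, 0.7, 0, -0.38, -1]
    - [0.05, 0.7, 0, -0.475, -1]
    - [0.05, 0.7, 0, -0.57, -1]
    - [0.05, 0.7, 0, -0.665, -1]
    - [0.05, 0.7, 0, -0.76, -1]
    - [0.05, 0.7, 0, -0.855, -1]
    - [0.05, 0.7, 0, -0.95, -1]
    - [0.05, 0.7, 0, -0.98, -1]
    - [0.05, 0.7, 0, -0.98, -1]

```text
clock: 8.85
eef_pos: [0.549, -0.1607, 0.3166]
tool_rot: [0.703, 0.711, 0.0, -0.0]
ft_force: [-0.2, 0.2, -0.1]
grip_width: 0.0188
```

```bash
python3 - <<'E'
from h import *
o=bot.get_obs(); print(o['clock'],o['eef_pos'],o['joint_pos'].round(2))
T=R.from_quat(o['tool_rot']).as_matrix(); print(T.round(3))
snap('wrist','w8',None,1.5)
E
```

```text
8.85 [ 0.5490078  -0.16070662  0.31659821] [-0.29  0.37  0.35  1.54  0.   -0.3 ]
[[-0.011  1.     0.   ]
 [ 1.     0.011  0.001]
 [ 0.001  0.    -1.   ]]
```

View pics/w8.png

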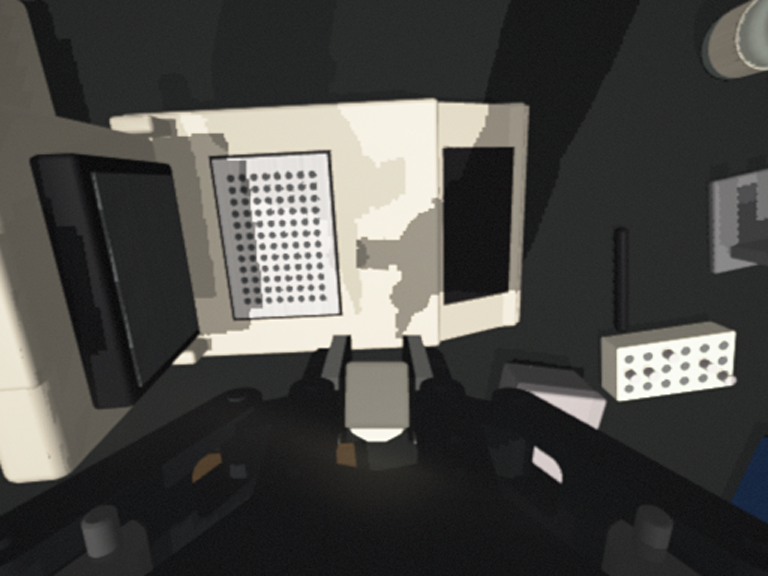

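```bash
python3 - <<'E'
from h import *
view('w8',(130,90,240,220),5,'w8c')
E
```

```text
(no output)
```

View pics/w8c.png

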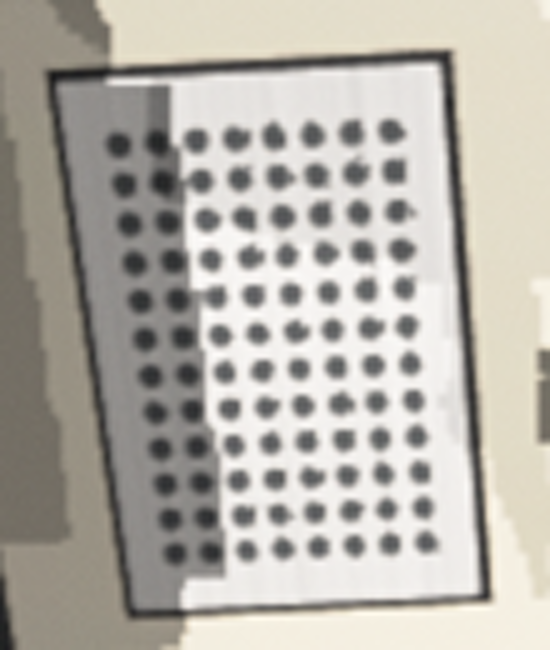

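```bash
python3 - <<'E'
from h import *
m=load('w8'); P=lambda x,y,z: plane(m,(130+x/5-.4,90+y/5-.4),z)[:2]
for c,z in [([(57,78),(445,60),(485,596),(133,610)],.1125),([(48,72),(451,52),(491,600),(128,617)],.110)]:
    Q=[P(*p,z) for p in c]; print(np.round(Q,4),'ctr',np.mean(Q,0).round(4))
    for i in range(4):
        e=Q[(i+1)%4]-Q[i]; print(np.linalg.norm(e).round(4),np.degrees(np.arctan2(e[1],e[0])).round(2))
E
```

```text
[[ 0.4674 -0.2878]
 [ 0.4626 -0.1988]
 [ 0.5914 -0.1914]
 [ 0.5961 -0.2809]] ctr [ 0.5294 -0.2397]
0.0891 93.11
0.1291 3.3
0.0896 -87.01
0.1289 -176.94
[[ 0.466  -0.2907]
 [ 0.4607 -0.1977]
 [ 0.5933 -0.1901]
 [ 0.5989 -0.2833]] ctr [ 0.5297 -0.2404]
0.0932 93.28
0.1329 3.27
0.0933 -86.58
0.1331 -176.79
```

```bash
python3 - <<'E'
from h import *
view('w8',(215,210,295,320),7,'w8d')
view('w6',(215,210,295,320),7,'w6d')
a=cv2.imread('pics/w8d.png');b=cv2.imread('pics/w6d.png');cv2.imwrite('pics/wd.png',cv2.resize(np.hstack([a,b]),None,fx=.7,fy=.7))
E
```

```text
(no output)
```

View pics/wd.png

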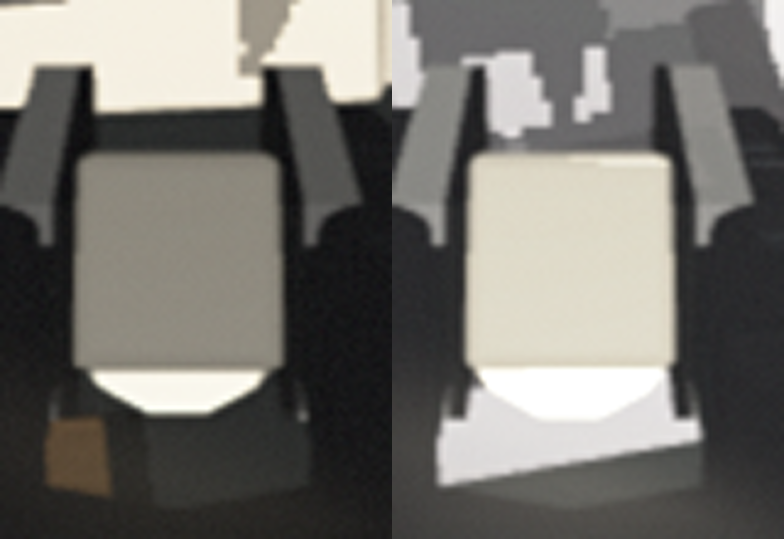

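```bash
python3 - <<'E'
from h import *
from scipy.optimize import least_squares
m=load('w8'); 
Tt=np.array([[1,0,.001],[.001,-.965,-.261],[.001,.261,-.965]]); ct=np.array([-.0004,-.06646,-.11805])
def row(p):
    q=Tt.T@(np.asarray(p)-ct); return m['cy']+m['f']*q[1]/q[2]
def pts(yg,th,L,r):
    a=np.array([0,-np.sin(th),-np.cos(th)]);n=np.array([0,np.cos(th),-np.sin(th)])
    G=np.array([0,yg,.006]); t=G+L*a
    return row(t-.01*n), row(t+.01*n), row(G+(L-.07)*a+.017*n), row(G+(L-.064)*a+.017*n)
for L in (.0145,.012,.017):
  for rows in [(241,285.3,294.3),(241,285,295.7)]:
    f=lambda x:[pts(x[0],x[1],L,0)[0]-rows[0],pts(x[0],x[1],L,0)[1]-rows[1],max(pts(x[0],x[1],L,0)[2:])-rows[2]]
    s=least_squares(f,[0,.6]); print(L,s.x[0],np.degrees(s.x[1]),s.fun.round(2))
f=lambda x:[pts(x[0],x[1],x[2],0)[0]-241,pts(x[0],x[1],x[2],0)[1]-285.3,max(pts(x[0],x[1],x[2],0)[2:])-294.3]
s=least_squares(f,[0,.6,.0145],x_scale=[.01,.1,.01]);print(s.x,np.degrees(s.x[1]),s.fun)
E
```

```text
0.0145 0.0057093716089662355 33.1538784380034 [-0.02  0.01  0.  ]
0.0145 0.00586863822158052 34.01544904469956 [-0.12  0.12  0.01]
0.012 0.0056060120529946135 33.36477890951298 [ 0.41 -0.39 -0.02]
0.012 0.0057230153362156 34.23310007753343 [ 0.3  -0.29 -0.02]
0.017 0.005791542213594425 32.94502048328649 [-0.46  0.44  0.03]
0.017 0.005992391359172425 33.799838054312026 [-0.56  0.54  0.04]
[0.00570609 0.57877342 0.01441194] 33.16127432037613 [ 0.00000000e+00 -5.68434189e-14  0.00000000e+00]
```

Emit:
carry_out:
  moves:
    - [0, -0.2, 0, 0.09, -1]
    - [0, -0.4, 0, 0.18, -1]
    - [0, -0.6, 0, 0.27, -1]
    - [0, -0.8, 0, 0.36, -1]
    - [-0.1, -0.86, 0, 0.45, -1]
    - [-0.2, -0.86, 0, 0.54, -1]
    - [-0.32, -0.86, 0.1, 0.63, -1]
    - [-0.32, -0.86, 0.2, 0.72, -1]
    - [-0.32, -0.86, 0.3, 0.81, -1]
    - [-0.32, -0.86, 0.4, 0.9, -1]
    - [-0.32, -0.86, 0.5, 0.972, -1]
    - [-0.32, -0.86, 0.6, 0.972, -1]
    - [-0.32, -0.86, 0.6, 0.972, -1]

```text
clock: 10.2
eef_pos: [0.4618, -0.1942, 0.2553]
tool_rot: [1.0, 0.028, -0.001, -0.001]
ft_force: [-0.3, -0.5, -1.3]
grip_width: 0.0192
```

```bash
cat >> h.py <<'E'
C=np.array([.5294,-.2397]); hd=np.radians(3.1); u=np.array([np.cos(hd),np.sin(hd)]); w=np.array([np.sin(hd),-np.cos(hd)])
def nib(yo=.0694,zo=.1024,p=True):
    o=bot.get_obs(); T=R.from_quat(o['tool_rot']).as_matrix(); n=o['eef_pos']+T@np.array([0,yo,zo])
    d=n[:2]-C
    if p: print('t',o['clock'],'tcp',o['eef_pos'].round(4),'heading',np.degrees(np.arctan2(T[1,0],T[0,0])).round(2),'nib u,w,h mm',(d@u*1000).round(1),(d@w*1000).round(1),((n[2]-.11)*1000).round(1),'F',o['ft_force'].round(2),'Fu,Fw',(o['ft_force'][:2]@u).round(2),(o['ft_force'][:2]@w).round(2),'tau',o['ft_torque'].round(3),'gw',o['grip_width'].round(4))
    return n
E
python3 - <<'E'
from h import *
n=nib()
sc,im=snap('scene','sc9',(130,110,250,210),6); print((proj(sc,n)-[130,110])*6)
sd,im=snap('side','s9',(240,80,370,190),5); print((proj(sd,n)-[240,80])*5)
E
```

```text
Traceback (most recent call last):
  File "h.py", line 30, in nib
    if p: print('t',o['clock'],'tcp',o['eef_pos'].round(4),'heading',np.degrees(np.arctan2(T[1,0],T[0,0])).round(2),'nib u,w,h mm',(d@u*1000).round(1),(d@w*1000).round(1),((n[2]-.11)*1000).round(1),'F',o['ft_force'].round(2),'Fu,Fw',(o['ft_force'][:2]@u).round(2),(o['ft_force'][:2]@w).round(2),'tau',o['ft_torque'].round(3),'gw',o['grip_width'].round(4))
                                                                                                                                                                                                                                                                                                                                          ^^^^^^^^^^^^^^^^^^^^^
AttributeError: 'float' object has no attribute 'round'
```

```bash
sed -i "s/o\['grip_width'\].round(4)/round(float(o['grip_width']),4)/" h.py
python3 - <<'E'
from h import *
n=nib()
sc,im=snap('scene','sc9',(130,110,250,210),6); print((proj(sc,n)-[130,110])*6)
sd,im=snap('side','s9',(240,80,370,190),5); print((proj(sd,n)-[240,80])*5)
E
```

```text
t 10.2 tcp [ 0.4618 -0.1942  0.2553] heading 3.18 nib u,w,h mm -65.1 20.2 42.8 F [-0.33 -0.45 -1.33] Fu,Fw -0.36 0.43 tau [ 0.049  0.005 -0.004] gw 0.0192
[388.67656088 180.03214797]
[414.87448816 302.34188212]
```

View pics/sc9.png

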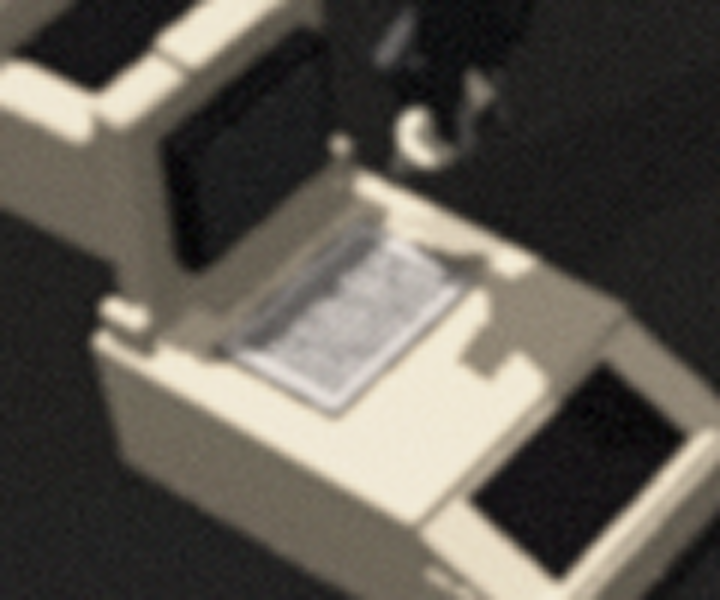

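View pics/s9.png

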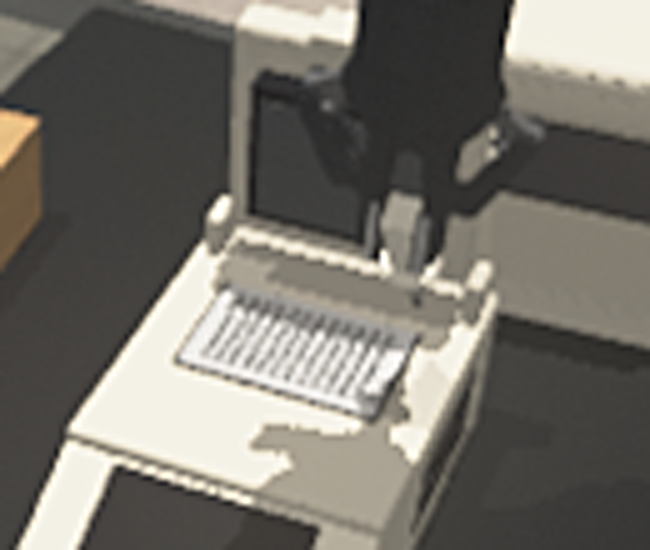

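Emit:
carry_out:
  moves:
    - [0, 0, 0.15, 0, -1]
    - [0, 0, 0.31, 0, -1]
    - [0, 0.1, 0.31, 0, -1]
    - [0, 0.2, 0.31, 0, -1]
    - [0, 0.305, 0.31, 0, -1]
    - [0, 0.305, 0.31, 0, -1]
    - [0, 0.305, 0.31, 0, -1]

```text
clock: 11.0
eef_pos: [0.4641, -0.2262, 0.2263]
tool_rot: [1.0, 0.026, 0.0, 0.0]
ft_force: [-0.6, 0.1, -1.0]
grip_width: 0.019
```

```bash
python3 - <<'E'
from h import *
n=nib()
snap('wrist','w10',None,1.5)
sd,im=snap('side','s10',(280,100,370,170),8); print((proj(sd,n)-[280,100])*8)
E
```

```text
t 11.0 tcp [ 0.4641 -0.2262  0.2263] heading 2.97 nib u,w,h mm -64.5 52.4 14.0 F [-0.62  0.1  -0.96] Fu,Fw -0.62 -0.13 tau [ 0.017 -0.008  0.053] gw 0.019
[358.06558687 336.77005593]
```

View pics/s10.png

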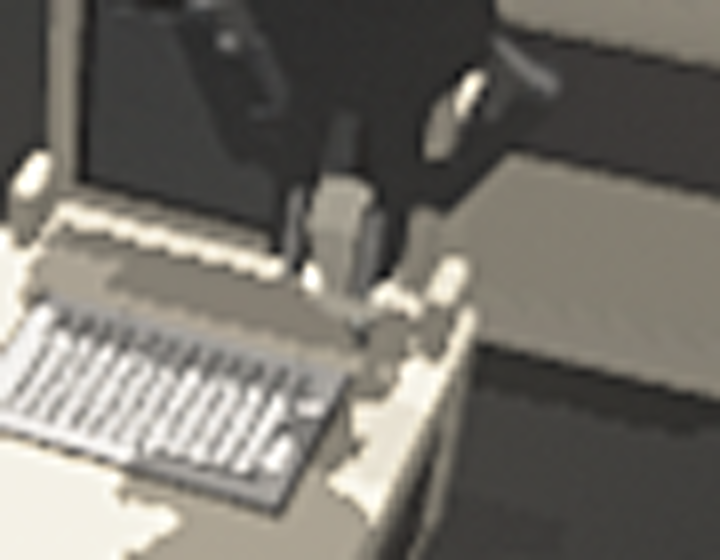

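View pics/w10.png

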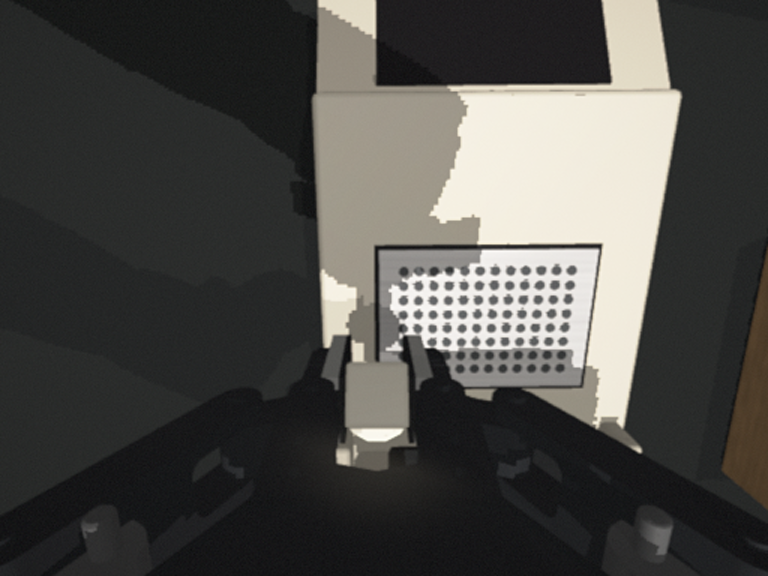

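Emit:
carry_out:
  moves:
    - [0, 0, 0.03, 0, -1]
    - [0, 0, 0.06, 0, -1]
    - [0, 0, 0.09, 0, -1]
    - [0, 0, 0.1, 0, -1]
    - [0, 0, 0.1, 0, -1]

```text
clock: 11.6
eef_pos: [0.4637, -0.2252, 0.2154]
tool_rot: [1.0, 0.027, -0.0, -0.0]
ft_force: [0.1, 0.9, -0.2]
grip_width: 0.0193
```

Emit:
carry_out:
  moves:
    - [0, 0, 0.01, 0, -1]
    - [0, 0, 0.02, 0, -1]
    - [0, 0, 0.02, 0, -1]

```text
clock: 11.9
eef_pos: [0.4639, -0.2254, 0.2137]
tool_rot: [1.0, 0.026, -0.0, -0.0]
ft_force: [-0.1, 0.1, -0.1]
grip_width: 0.0193
```

Emit:
carry_out:
  moves:
    - [0, 0, 0.01, 0, -1]
    - [0, 0, 0.02, 0, -1]
    - [0, 0, 0.02, 0, -1]

```text
clock: 12.2
eef_pos: [0.464, -0.2258, 0.212]
tool_rot: [1.0, 0.026, 0.0, 0.0]
ft_force: [0.1, -1.0, 0.7]
grip_width: 0.0191
```

```bash
python3 - <<'E'
from h import *
n=nib()
E
```

```text
t 12.2 tcp [ 0.464  -0.2258  0.212 ] heading 3.02 nib u,w,h mm -64.6 52.0 -0.3 F [ 0.06 -1.03  0.74] Fu,Fw 0.01 1.03 tau [-0.265  0.116 -0.028] gw 0.0191
```

Emit:
carry_out:
  moves:
    - [0, -0.01, 0, 0, -1]
    - [0, -0.02, 0, 0, -1]
    - [0, -0.02, 0, 0, -1]

```text
clock: 12.5
eef_pos: [0.4641, -0.2236, 0.2121]
tool_rot: [1.0, 0.026, 0.0, 0.0]
ft_force: [0.2, -1.4, 1.6]
grip_width: 0.019
```

```bash
python3 - <<'E'
from h import *
n=nib()
E
```

```text
t 12.5 tcp [ 0.4641 -0.2236  0.2121] heading 3.04 nib u,w,h mm -64.3 49.9 -0.2 F [ 0.22 -1.41  1.63] Fu,Fw 0.15 1.42 tau [-0.536 -0.078  0.024] gw 0.019
```

Emit:
carry_out:
  moves:
    - [0, -0.01, 0, 0, -1]
    - [0, -0.01, 0, 0, -1]

```text
clock: 12.7
eef_pos: [0.464, -0.2225, 0.212]
tool_rot: [1.0, 0.027, 0.0, 0.0]
ft_force: [0.7, -2.1, 2.0]
grip_width: 0.0193
```

```bash
python3 - <<'E'
from h import *
n=nib()
E
```

```text
t 12.7 tcp [ 0.464  -0.2225  0.212 ] heading 3.04 nib u,w,h mm -64.4 48.7 -0.4 F [ 0.7  -2.07  1.98] Fu,Fw 0.59 2.1 tau [-0.568 -0.066  0.002] gw 0.0193
```

Emit:
carry_out:
  moves:
    - [-0.01, 0.004, 0, 0, -1]
    - [-0.02, 0.004, 0, 0, -1]
    - [-0.02, 0.004, 0, 0, -1]
    - [0, 0.004, 0, 0, -1]
    - [0.02, 0.003, 0, 0, -1]
    - [0.04, 0.003, 0, 0, -1]
    - [0.06, 0.003, 0, 0, -1]
    - [0.08, 0.003, 0, 0, -1]
    - [0.1, 0.003, 0, 0, -1]

```text
clock: 13.6
eef_pos: [0.4741, -0.2225, 0.2119]
tool_rot: [1.0, 0.026, 0.0, 0.0]
ft_force: [-1.9, -1.3, 1.0]
grip_width: 0.0192
```

```bash
python3 - <<'E'
from h import *
n=nib()
E
```

```text
t 13.6 tcp [ 0.4741 -0.2225  0.2119] heading 3.02 nib u,w,h mm -54.3 49.3 -0.4 F [-1.91 -1.32  1.04] Fu,Fw -1.98 1.21 tau [-0.557  0.539 -0.17 ] gw 0.0192
```

Emit:
carry_out:
  moves:
    - [0.02, 0, 0, 0, -1]
    - [0.04, 0, 0, 0, -1]
    - [0.06, 0, 0, 0, -1]
    - [0.08, 0, 0, 0, -1]
    - [0.1, 0, 0, 0, -1]
    - [0.12, 0, 0, 0, -1]
    - [0.14, 0, 0, 0, -1]
    - [0.16, 0, 0, 0, -1]
    - [0.18, 0, 0, 0, -1]
    - [0.2, 0, 0, 0, -1]
    - [0.22, 0, 0, 0, -1]
    - [0.24, 0, 0, 0, -1]
    - [0.26, 0, 0, 0, -1]
    - [0.28, 0, 0, 0, -1]
    - [0.3, 0, 0, 0, -1]

```text
clock: 15.1
eef_pos: [0.5038, -0.2206, 0.2118]
tool_rot: [1.0, 0.026, -0.0, -0.0]
ft_force: [-2.1, -1.9, 1.6]
grip_width: 0.0194
```

```bash
python3 - <<'E'
from h import *
n=nib()
snap('scene','sc11',(150,110,240,180),8);snap('side','s11',(270,100,360,170),8)
E
```

```text
t 15.1 tcp [ 0.5038 -0.2206  0.2118] heading 3.03 nib u,w,h mm -24.6 48.9 -0.6 F [-2.09 -1.93  1.64] Fu,Fw -2.19 1.81 tau [-0.723  0.63  -0.109] gw 0.0194
```

View pics/sc11.png

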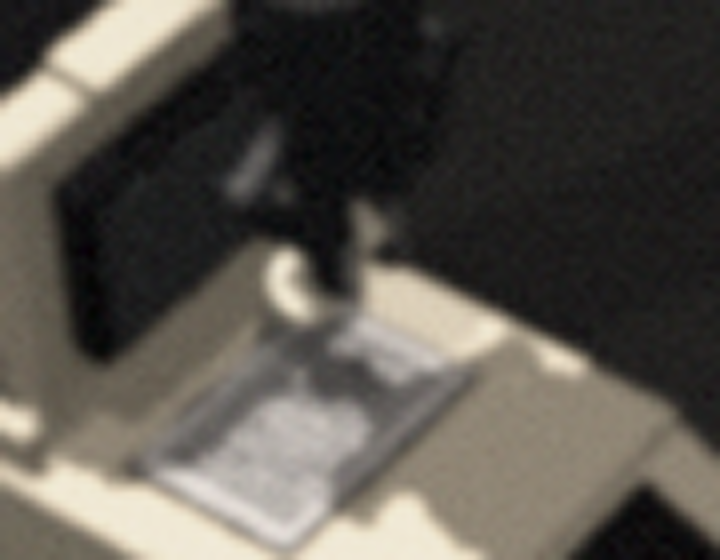

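View pics/s11.png

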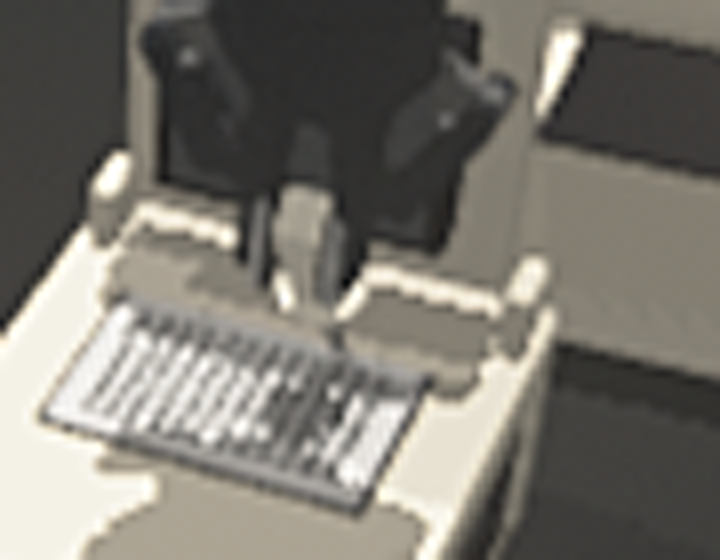

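Emit:
carry_out:
  moves:
    - [0.02, 0.001, 0, 0, -1]
    - [0.04, 0.002, 0, 0, -1]
    - [0.06, 0.002, 0, 0, -1]
    - [0.08, 0.002, 0, 0, -1]
    - [0.1, 0.002, 0, 0, -1]
    - [0.12, 0.002, 0, 0, -1]
    - [0.14, 0.002, 0, 0, -1]
    - [0.16, 0.002, 0, 0, -1]
    - [0.18, 0.002, 0, 0, -1]
    - [0.2, 0.002, 0, 0, -1]
    - [0.22, 0.002, 0, 0, -1]
    - [0.24, 0.002, 0, 0, -1]
    - [0.26, 0.002, 0, 0, -1]
    - [0.28, 0.002, 0, 0, -1]
    - [0.3, 0.002, 0, 0, -1]
    - [0.32, 0.002, 0, 0, -1]
    - [0.34, 0.002, 0, 0, -1]
    - [0.36, 0.002, 0, 0, -1]
    - [0.38, 0.002, 0, 0, -1]
    - [0.4, 0.002, 0, 0, -1]

```text
clock: 17.2
eef_pos: [0.5438, -0.2187, 0.2118]
tool_rot: [1.0, 0.026, 0.0, -0.0]
ft_force: [-1.6, -0.7, 1.6]
grip_width: 0.019
```

```bash
python3 - <<'E'
from h import *
n=nib()
E
```

```text
t 17.2 tcp [ 0.5438 -0.2187  0.2118] heading 3.04 nib u,w,h mm 15.5 49.2 -0.6 F [-1.56 -0.72  1.57] Fu,Fw -1.6 0.63 tau [-0.447  0.567 -0.085] gw 0.019
```

Emit:
carry_out:
  moves:
    - [0.02, -0.001, 0, 0, -1]
    - [0.04, -0.002, 0, 0, -1]
    - [0.06, -0.002, 0, 0, -1]
    - [0.08, -0.002, 0, 0, -1]
    - [0.1, -0.002, 0, 0, -1]
    - [0.12, -0.002, 0, 0, -1]
    - [0.14, -0.002, 0, 0, -1]
    - [0.16, -0.002, 0, 0, -1]
    - [0.18, -0.002, 0, 0, -1]
    - [0.2, -0.002, 0, 0, -1]
    - [0.22, -0.002, 0, 0, -1]
    - [0.24, -0.002, 0, 0, -1]
    - [0.26, -0.002, 0, 0, -1]
    - [0.28, -0.002, 0, 0, -1]
    - [0.3, -0.002, 0, 0, -1]
    - [0.32, -0.002, 0, 0, -1]
    - [0.34, -0.002, 0, 0, -1]
    - [0.36, -0.002, 0, 0, -1]
    - [0.38, -0.002, 0, 0, -1]
    - [0.4, -0.002, 0, 0, -1]

```text
clock: 19.2
eef_pos: [0.5837, -0.2164, 0.2118]
tool_rot: [1.0, 0.026, 0.0, -0.0]
ft_force: [-1.7, -0.8, 1.1]
grip_width: 0.0191
```

```bash
python3 - <<'E'
from h import *
n=nib()
E
```

```text
t 19.2 tcp [ 0.5837 -0.2164  0.2118] heading 3.03 nib u,w,h mm 55.5 49.0 -0.6 F [-1.65 -0.77  1.14] Fu,Fw -1.69 0.68 tau [-0.424  0.487 -0.169] gw 0.0191
```

Emit:
carry_out:
  moves:
    - [0.02, 0, 0, 0, -1]
    - [0.04, 0, 0, 0, -1]
    - [0.06, 0, 0, 0, -1]
    - [0.08, 0, 0, 0, -1]
    - [0.1, 0, 0, 0, -1]
    - [0.12, 0, 0, 0, -1]
    - [0.127, -0.015, 0, 0, -1]
    - [0.125, -0.035, 0, 0, -1]
    - [0.122, -0.055, 0, 0, -1]
    - [0.12, -0.075, 0, 0, -1]
    - [0.12, -0.095, 0, 0, -1]

```text
clock: 20.3
eef_pos: [0.5957, -0.2066, 0.2124]
tool_rot: [1.0, 0.026, 0.001, 0.001]
ft_force: [1.1, -3.8, 3.6]
grip_width: 0.0193
```

```bash
python3 - <<'E'
from h import *
n=nib()
snap('scene','sc12',(130,110,220,180),8);snap('side','s12',(250,90,340,160),8)
E
```

```text
t 20.3 tcp [ 0.5957 -0.2066  0.2124] heading 3.04 nib u,w,h mm 68.1 40.1 0.1 F [ 1.07 -3.78  3.59] Fu,Fw 0.87 3.83 tau [-1.025 -0.384  0.095] gw 0.0193
```

View pics/s12.png

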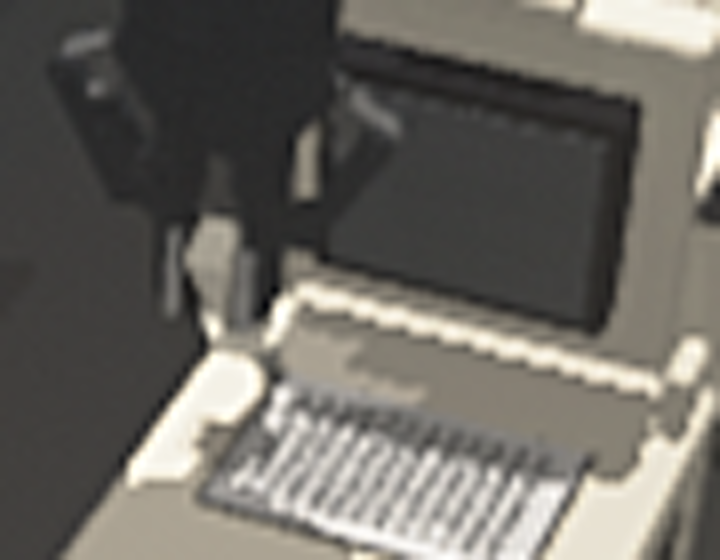

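View pics/sc12.png

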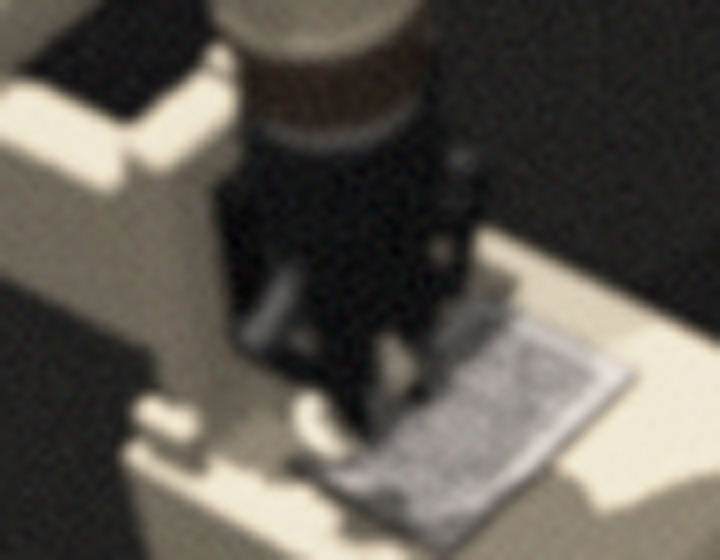

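```bash
python3 - <<'E'
from h import *
snap('wrist','w12',None,1)
view('w12',(215,210,295,320),7,'w12d')
a=cv2.imread('pics/w8d.png');b=cv2.imread('pics/w12d.png');cv2.imwrite('pics/wd2.png',cv2.resize(np.hstack([a,b]),None,fx=.7,fy=.7))
E
```

```text
(no output)
```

View pics/wd2.png

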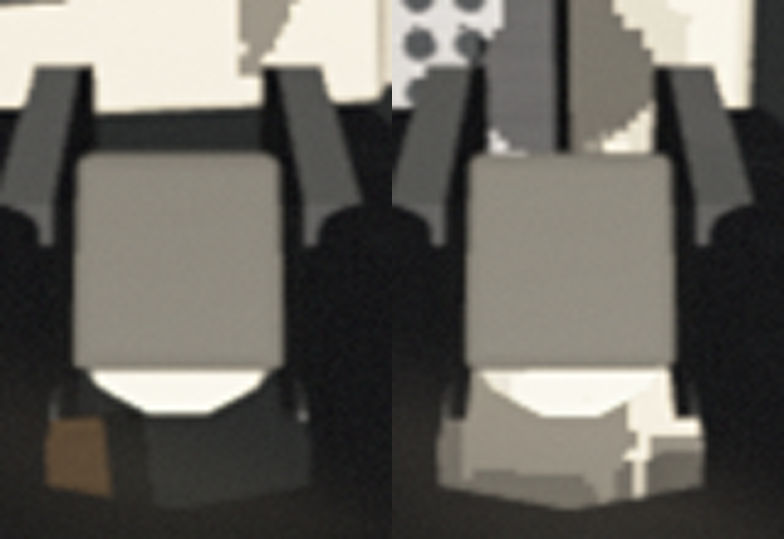

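Emit:
carry_out:
  moves:
    - [0.003, -0.02, -0.006, 0, -1]
    - [0.003, -0.04, -0.012, 0, -1]
    - [0.003, -0.06, -0.012, 0, -1]
    - [0.003, -0.08, -0.012, 0, -1]
    - [0.003, -0.1, -0.012, 0, -1]
    - [0.003, -0.12, -0.012, 0, -1]
    - [0.003, -0.14, -0.012, 0, -1]
    - [0.003, -0.16, -0.012, 0, -1]
    - [0.003, -0.18, -0.012, 0, -1]
    - [0.003, -0.2, -0.012, 0, -1]

```text
clock: 21.45
eef_pos: [0.5943, -0.1861, 0.213]
tool_rot: [1.0, 0.026, 0.0, 0.0]
ft_force: [2.0, -2.8, 2.7]
grip_width: 0.0191
```

```bash
python3 - <<'E'
from h import *
n=nib()
snap('wrist','w13',(180,100,320,240),4)
E
```

```text
t 21.45 tcp [ 0.5943 -0.1861  0.213 ] heading 3.03 nib u,w,h mm 67.6 19.4 0.6 F [ 2.   -2.83  2.73] Fu,Fw 1.84 2.94 tau [-0.897 -0.681  0.122] gw 0.0191
```

View pics/w13.png

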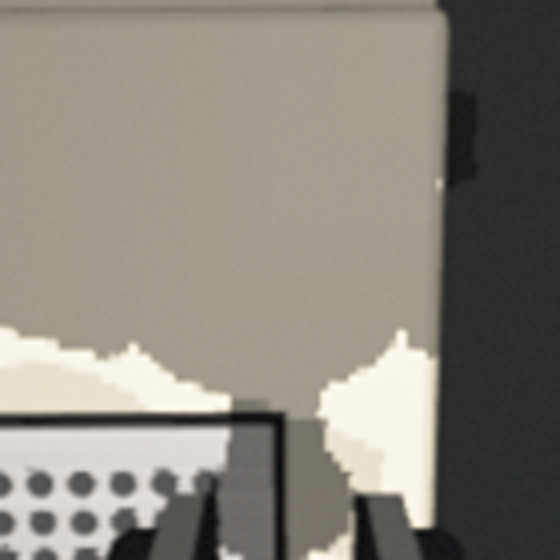

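Emit:
carry_out:
  moves:
    - [0.003, -0.02, 0, 0, -1]
    - [0.006, -0.04, 0, 0, -1]
    - [0.006, -0.06, 0, 0, -1]
    - [0.006, -0.08, 0, 0, -1]
    - [0.006, -0.1, 0, 0, -1]
    - [0.006, -0.12, 0, 0, -1]
    - [0.006, -0.14, 0, 0, -1]
    - [0.006, -0.16, 0, 0, -1]
    - [0.006, -0.18, 0, 0, -1]
    - [0.006, -0.2, 0, 0, -1]

```text
clock: 22.5
eef_pos: [0.5937, -0.166, 0.2128]
tool_rot: [1.0, 0.026, -0.0, -0.0]
ft_force: [0.5, -0.4, 1.0]
grip_width: 0.0192
```

```bash
python3 - <<'E'
from h import *
n=nib()
E
```

```text
t 22.5 tcp [ 0.5937 -0.166   0.2128] heading 3.03 nib u,w,h mm 68.0 -0.8 0.4 F [ 0.53 -0.38  1.04] Fu,Fw 0.51 0.41 tau [-0.649 -0.054 -0.02 ] gw 0.0192
```

Emit:
carry_out:
  moves:
    - [0, -0.02, 0, 0, -1]
    - [0, -0.04, 0, 0, -1]
    - [0, -0.06, 0, 0, -1]
    - [0, -0.08, 0, 0, -1]
    - [0, -0.1, 0, 0, -1]
    - [0, -0.12, 0, 0, -1]
    - [0, -0.14, 0, 0, -1]
    - [0, -0.16, 0, 0, -1]
    - [0, -0.18, 0, 0, -1]
    - [0, -0.2, 0, 0, -1]

```text
clock: 23.5
eef_pos: [0.5928, -0.1461, 0.213]
tool_rot: [1.0, 0.026, -0.0, -0.0]
ft_force: [0.2, -0.8, 1.7]
grip_width: 0.0191
```

```bash
python3 - <<'E'
from h import *
n=nib()
E
```

```text
t 23.5 tcp [ 0.5928 -0.1461  0.213 ] heading 3.03 nib u,w,h mm 68.3 -20.6 0.6 F [ 0.2  -0.85  1.67] Fu,Fw 0.15 0.85 tau [-0.556 -0.013 -0.026] gw 0.0191
```

Emit:
carry_out:
  moves:
    - [-0.002, -0.02, 0, 0, -1]
    - [-0.003, -0.04, 0, 0, -1]
    - [-0.003, -0.06, 0, 0, -1]
    - [-0.003, -0.08, 0, 0, -1]
    - [-0.003, -0.1, 0, 0, -1]
    - [-0.003, -0.12, 0, 0, -1]
    - [-0.003, -0.14, 0, 0, -1]
    - [-0.003, -0.16, 0, 0, -1]
    - [-0.003, -0.18, 0, 0, -1]
    - [-0.003, -0.2, 0, 0, -1]
    - [-0.003, -0.22, 0, 0, -1]
    - [-0.003, -0.24, 0, 0, -1]

```text
clock: 24.7
eef_pos: [0.5912, -0.1222, 0.213]
tool_rot: [1.0, 0.026, -0.0, -0.0]
ft_force: [0.6, -1.3, 1.0]
grip_width: 0.019
```

```bash
python3 - <<'E'
from h import *
n=nib()
snap('side','s14',(250,90,340,160),8)
snap('scene','sc14',(130,110,220,180),8)
E
```

```text
t 24.7 tcp [ 0.5912 -0.1222  0.213 ] heading 3.03 nib u,w,h mm 68.0 -44.6 0.6 F [ 0.64 -1.28  1.03] Fu,Fw 0.57 1.31 tau [-0.566 -0.082  0.02 ] gw 0.019
```

View pics/s14.png

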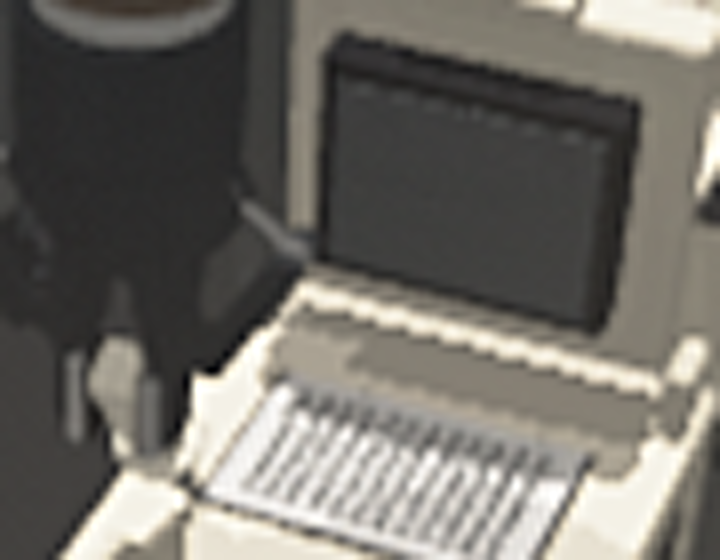

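View pics/sc14.png

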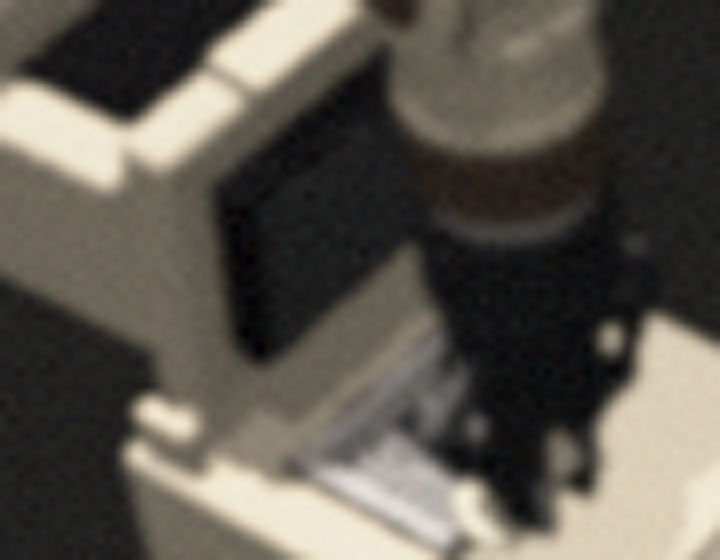

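Emit:
carry_out:
  moves:
    - [-0.003, -0.02, 0, 0, -1]
    - [-0.002, -0.05, -0.05, 0, -1]
    - [-0.005, -0.15, -0.2, 0, -1]
    - [-0.05, -0.4, -0.5, 0, -1]
    - [-0.09, -0.8, -0.7, 0, -1]
    - [-0.09, -1, -0.7, 0, -1]

```text
clock: 25.4
eef_pos: [0.5775, -0.0201, 0.2868]
tool_rot: [1.0, 0.027, 0.003, -0.001]
ft_force: [0.3, -0.8, -0.8]
grip_width: 0.0191
```

Emit:
carry_out:
  moves:
    - [-0.04, -0.5, 0, 0, -1]
    - [-0.09, -1, 0, 0, -1]

```text
clock: 25.6
eef_pos: [0.5622, 0.0775, 0.2831]
tool_rot: [1.0, 0.026, -0.0, -0.001]
ft_force: [0.1, -0.2, -0.7]
grip_width: 0.0189
```

Emit:
carry_out:
  moves:
    - [-0.04, -0.5, 0, 0, -1]
    - [-0.09, -1, 0, 0, -1]

```text
clock: 25.8
eef_pos: [0.5474, 0.1773, 0.2829]
tool_rot: [1.0, 0.026, -0.001, -0.001]
ft_force: [0.2, -0.6, -0.5]
grip_width: 0.0192
```

Emit:
carry_out:
  moves:
    - [-0.04, -0.5, 0, 0, -1]
    - [-0.09, -1, 0, 0, -1]
    - [-0.09, -1, 0, 0, -1]

```text
clock: 26.1
eef_pos: [0.5318, 0.281, 0.2822]
tool_rot: [1.0, 0.031, -0.001, -0.001]
ft_force: [0.5, -1.1, -1.4]
grip_width: 0.019
```

```bash
python3 - <<'E'
from h import *
o=bot.get_obs(); T=R.from_quat(o['tool_rot']).as_matrix()
print(o['clock'],o['eef_pos'],(T.T@(np.array([.523,.362,.211])-o['eef_pos'])).round(4),(T.T@(np.array([.523,.3323,.166])-o['eef_pos'])).round(4))
snap('wrist','w15',None,1.5)
view('w15',(215,210,295,320),7,'w15d')
E
```

```text
26.1 [0.53180959 0.28101205 0.28217656] [-0.0036 -0.0812  0.0714] [-0.0054 -0.0514  0.1163]
```

View pics/w15.png

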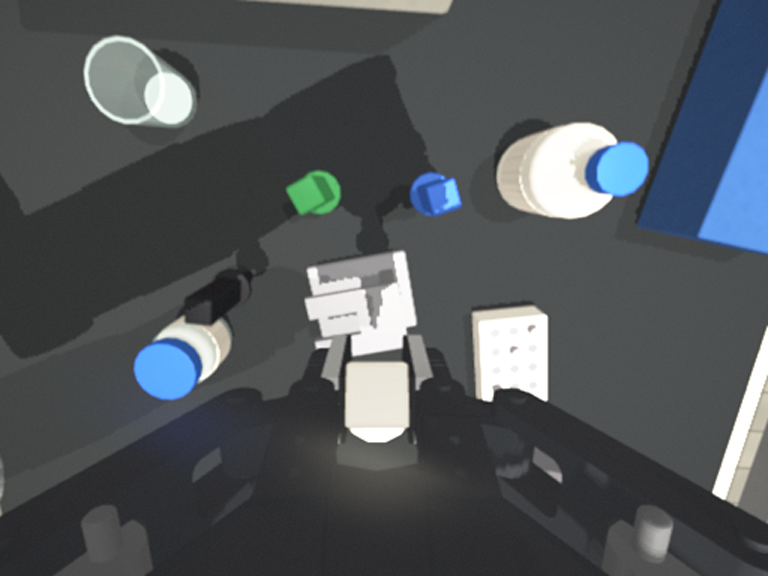

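View pics/w15d.png

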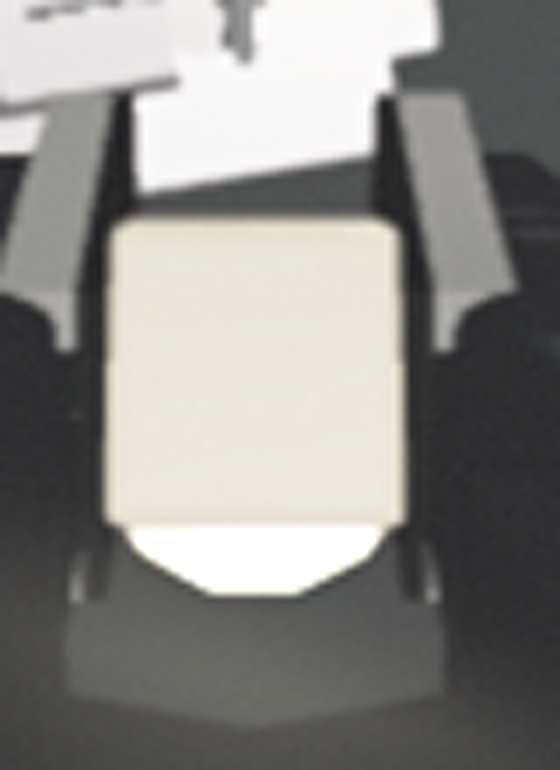

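Emit:
carry_out:
  moves:
    - [-0.02, -0.4, 0.2, 0, -1]
    - [-0.036, -0.8, 0.5, 0, -1]
    - [-0.036, -0.812, 0.714, 0, -1]
    - [-0.036, -0.812, 0.714, 0, -1]
    - [-0.036, -0.812, 0.714, 0, -1]

```text
clock: 26.65
eef_pos: [0.5264, 0.354, 0.2116]
tool_rot: [1.0, 0.026, -0.001, 0.0]
ft_force: [0.5, 0.4, 0.4]
grip_width: 0.019
```

```bash
python3 - <<'E'
from h import *
o=bot.get_obs(); T=R.from_quat(o['tool_rot']).as_matrix()
print(o['clock'],o['eef_pos'],np.degrees(np.arctan2(T[1,0],T[0,0])),(T.T@(np.array([.523,.3323,.166])-o['eef_pos'])).round(4))
snap('scene','sc16',(260,150,370,250),6); snap('side','s16',(150,190,300,330),5)
E
```

```text
26.65 [0.52638054 0.35397264 0.21161855] 2.952163946399808 [-0.0044  0.0214  0.0456]
```

View pics/sc16.png

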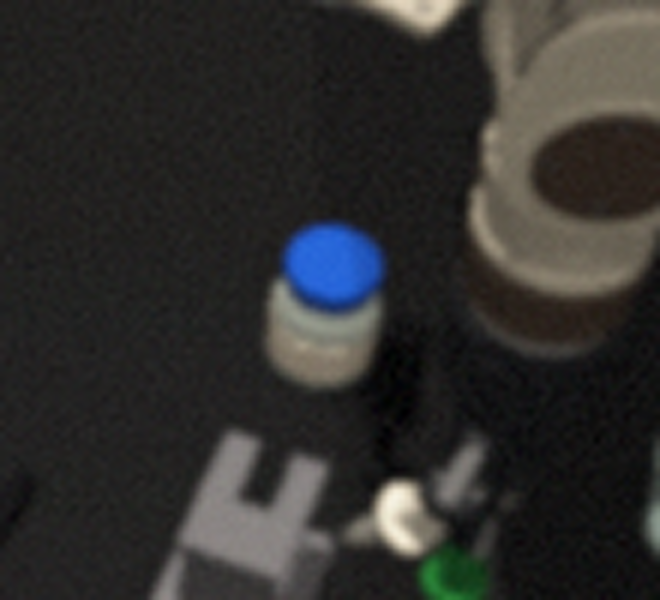

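View pics/s16.png

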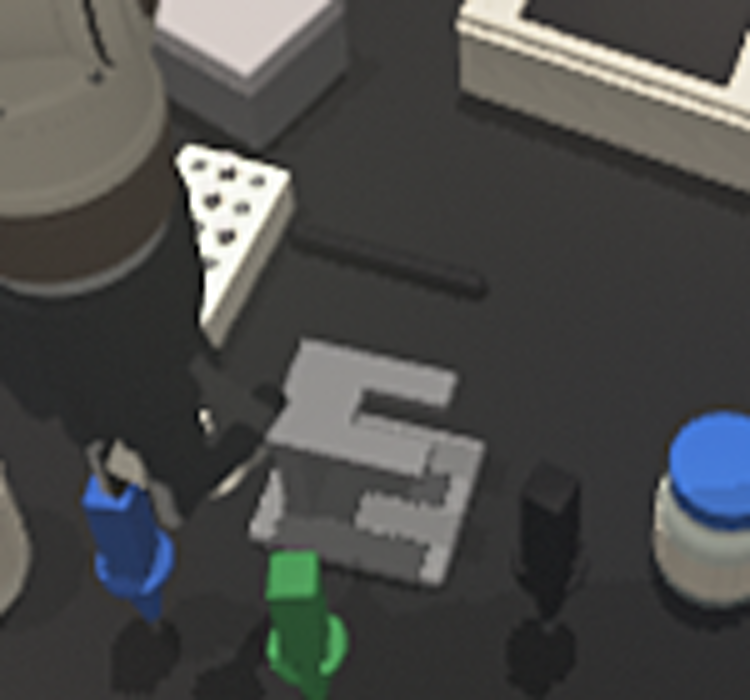

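Emit:
carry_out:
  moves:
    - [-0.044, -0.09, 0, 0, -1]
    - [-0.044, -0.09, 0, 0, -1]
    - [-0.044, 0.06, 0.228, 0, -1]
    - [-0.044, 0.214, 0.456, 0, -1]
    - [-0.044, 0.214, 0.456, 0, -1]
    - [-0.044, 0.214, 0.456, 0, -1]

```text
clock: 27.35
eef_pos: [0.5232, 0.3338, 0.1666]
tool_rot: [1.0, 0.026, -0.0, -0.0]
ft_force: [0.3, -0.1, -0.7]
grip_width: 0.0189
```

```bash
python3 - <<'E'
from h import *
o=bot.get_obs(); T=R.from_quat(o['tool_rot']).as_matrix()
print(o['clock'],o['eef_pos'],o['ft_force'],o['ft_torque'],(T.T@(np.array([.523,.3323,.166])-o['eef_pos'])).round(4))
snap('side','s17',(150,190,300,330),5)
E
```

```text
27.35 [0.52317734 0.33380636 0.16664151] [ 0.2788014  -0.06501009 -0.72514311] [ 0.10175423 -0.00206896 -0.01148631] [-0.0003  0.0015  0.0006]
```

View pics/s17.png

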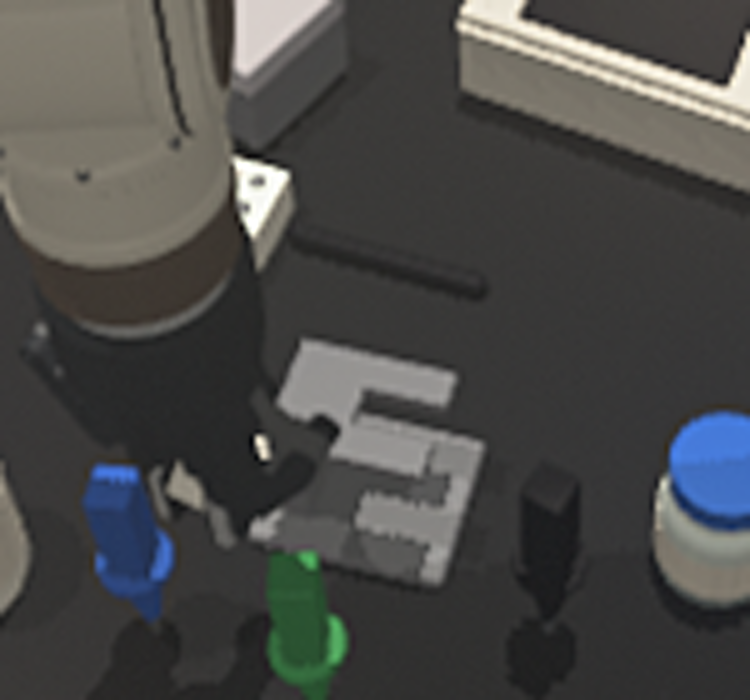

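Emit:
carry_out:
  moves:
    - [0, 0.025, 0, 0, -1]
    - [0, 0.055, 0, 0, -1]
    - [0, 0.1, -0.03, 0, -1]
    - [0, 0.144, -0.061, 0, -1]
    - [0, 0.195, -0.09, 0, -1]
    - [0, 0.246, -0.116, 0, -1]
    - [0, 0.3, -0.138, 0, -1]
    - [0, 0.355, -0.157, 0, -1]
    - [0, 0.41, -0.172, 0, -1]
    - [0, 0.468, -0.185, 0, -1]
    - [0, 0.468, -0.185, 0, -1]

```text
clock: 28.5
eef_pos: [0.5259, 0.2876, 0.186]
tool_rot: [1.0, 0.026, 0.001, -0.002]
ft_force: [-1.4, 4.4, 0.9]
grip_width: 0.019
```

```bash
python3 - <<'E'
from h import *
o=bot.get_obs(); T=R.from_quat(o['tool_rot']).as_matrix()
print(o['clock'],o['eef_pos'],o['ft_force'],o['ft_torque'])
snap('wrist','w18',(150,120,380,330),3)
E
```

```text
28.5 [0.5258793  0.2875638  0.18599016] [-1.41844192  4.35947494  0.88738319] [ 1.42943921  0.18090414 -0.0085585 ]
```

View pics/w18.png

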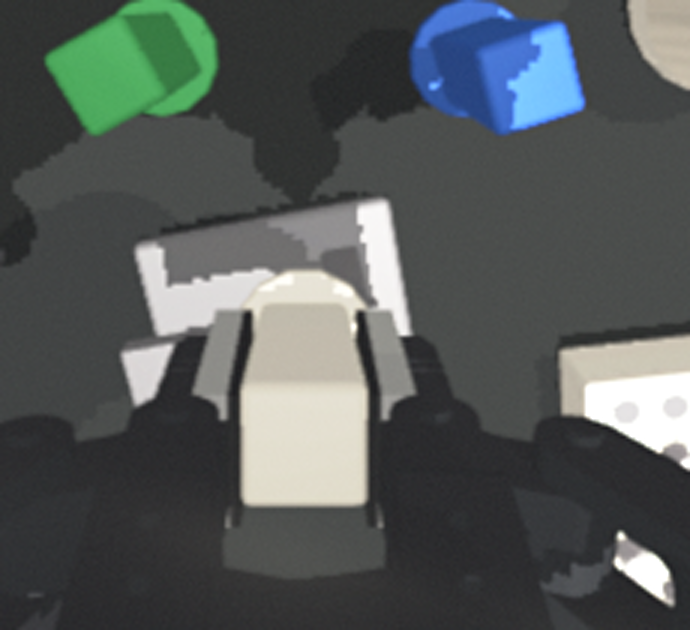

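```bash
cat > fit.py <<'E'
from h import *
from scipy.optimize import least_squares
m=load('w8')
Tt=np.array([[1,0,.001],[.001,-.965,-.261],[.001,.261,-.965]]); ct=np.array([-.0004,-.06646,-.11805])
def row(p):
    q=Tt.T@(np.asarray(p)-ct); return m['cy']+m['f']*q[1]/q[2]
def fit(r):
    def f(x):
        yg,th,L=x
        a=np.array([0,-np.sin(th),-np.cos(th)]);n=np.array([0,np.cos(th),-np.sin(th)])
        t=np.array([0,yg,.006])+L*a
        return [row(t-.01*n)-r[0],row(t+.01*n)-r[1],min(row(t-.07*a-.017*n),row(t-.064*a-.017*n))-r[2]]
    s=least_squares(f,[0,.1,.0145],x_scale=[.01,.1,.01]); return s.x[0].round(4),np.degrees(s.x[1]).round(2),s.x[2].round(4)
E
python3 - <<'E'
from fit import *
print('w4',fit((249.3,287.7,195.7)),'w18',fit((248,288.3,209.7)))
E
```

```text
w4 (np.float64(0.0013), np.float64(1.07), np.float64(0.0121)) w18 (np.float64(0.004), np.float64(9.57), np.float64(0.0096))
```

Emit:
carry_out:
  moves:
    - [0, 0.05, -0.008, 0, -1]
    - [0, 0.1, -0.013, 0, -1]
    - [0, 0.15, -0.015, 0, -1]
    - [0, 0.165, -0.015, 0, -1]
    - [0, 0.165, -0.015, 0, -1]
    - [0, 0.12, -0.015, 0, -1]
    - [0, 0.06, -0.015, 0, -1]
    - [0, 0.06, -0.015, 0, -1]

```text
clock: 29.35
eef_pos: [0.5257, 0.2807, 0.1856]
tool_rot: [1.0, 0.027, -0.0, 0.001]
ft_force: [-0.5, 0.5, -0.2]
grip_width: 0.0193
```

```bash
python3 - <<'E'
from h import *
o=bot.get_obs(); T=R.from_quat(o['tool_rot']).as_matrix()
print(o['clock'],o['eef_pos'],o['ft_force'],o['ft_torque'])
snap('wrist','w19',(150,120,380,330),3)
E
```

```text
29.35 [0.52567592 0.28072142 0.18561236] [-0.46932404  0.54358199 -0.21839991] [-0.03308774  0.04007509  0.01421247]
```

View pics/w19.png

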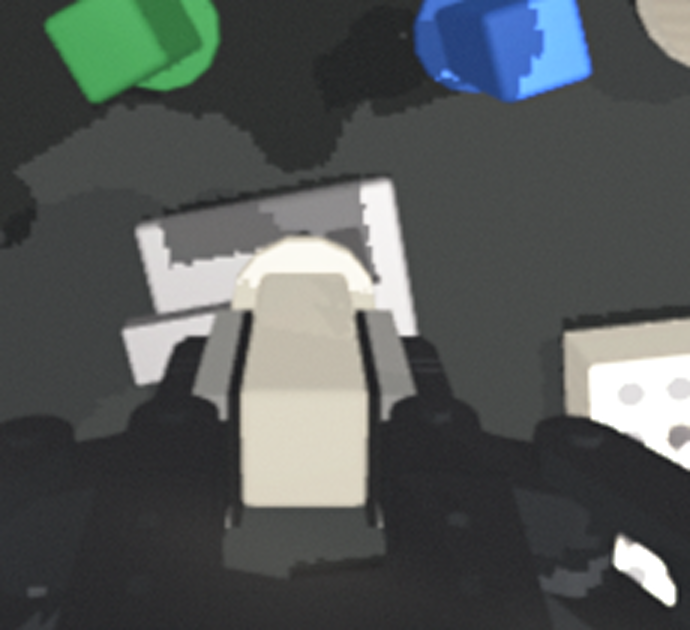

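Emit:
carry_out:
  moves:
    - [0, 0.06, 0, 0, -1]
    - [0, 0.105, 0, 0, -1]
    - [0, 0.145, 0, 0, -1]
    - [0, 0.145, 0, 0, -1]
    - [0, 0.08, 0, 0, -1]
    - [0, 0.0, 0, 0, -1]
    - [0, 0.0, 0, 0, -1]

```text
clock: 30.1
eef_pos: [0.5259, 0.2815, 0.1859]
tool_rot: [1.0, 0.027, 0.0, 0.0]
ft_force: [-0.6, -0.2, -0.6]
grip_width: 0.0189
```

```bash
python3 - <<'E'
from fit import *
o=bot.get_obs(); T=R.from_quat(o['tool_rot']).as_matrix()
print(o['clock'],o['eef_pos'],o['ft_force'],o['ft_torque'])
print('w19',fit((250.3,288.3,198.7)))
snap('wrist','w20',(150,120,380,330),3)
E
```

```text
30.1 [0.52592021 0.28148747 0.18588242] [-0.57639376 -0.24476157 -0.60204251] [-0.02876204  0.02454215 -0.00543785]
w19 (np.float64(0.0031), np.float64(2.07), np.float64(0.01))
```

View pics/w20.png

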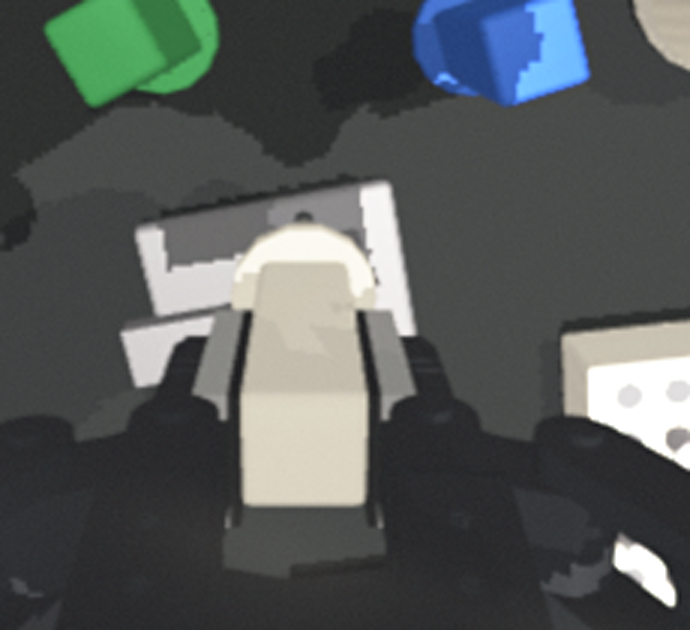

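Emit:
carry_out:
  moves:
    - [0, -0.02, -0.25, 0, -1]
    - [0, -0.02, -0.48, 0, -1]
    - [0, -0.02, -0.48, 0, -1]
    - [-0.1, 0.2, -0.48, 0, -1]
    - [-0.2, 0.475, -0.48, 0, -1]
    - [-0.2, 0.475, -0.48, 0, -1]
    - [-0.2, 0.475, -0.48, 0, -1]
    - [-0.2, 0.475, -0.48, 0, -1]

```text
clock: 30.95
eef_pos: [0.5086, 0.2327, 0.2335]
tool_rot: [1.0, 0.027, -0.0, -0.0]
ft_force: [0.1, -0.1, -1.0]
grip_width: 0.0191
```

```bash
python3 - <<'E'
from fit import *
o=bot.get_obs(); T=R.from_quat(o['tool_rot']).as_matrix()
print(o['clock'],o['eef_pos'],(T.T@(np.array([.5085,.233,.19])-o['eef_pos'])).round(4))
snap('wrist','w21',(150,120,380,330),3)
snap('side','s21',(180,180,290,290),5)
E
```

```text
30.95 [0.5086035  0.23273415 0.23351074] [-0.0001 -0.0003  0.0435]
```

View pics/w21.png

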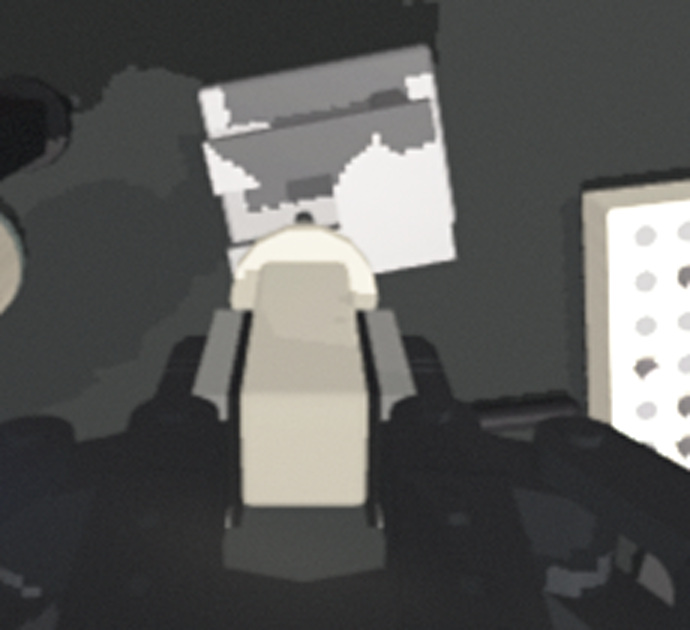

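View pics/s21.png

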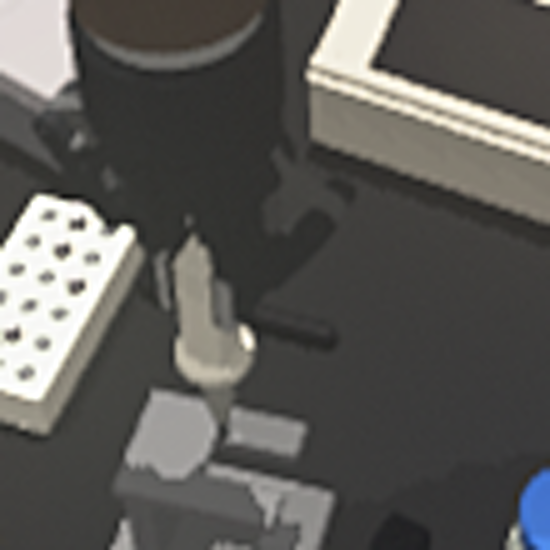

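```bash
python3 - <<'E'
from fit import *
m=load('w21')
print('nib',plane(m,(251.3,192.0),.1105), 'collar top-edge pt',plane(m,(251.3,120+224/3),.1705))
print(proj(m,(.5088,.231,.085)))
E
```

```text
nib [0.50805206 0.23332921 0.1105    ] collar top-edge pt [0.50726681 0.24757192 0.1705    ]
[251.89401454 187.7485686 ]
```

Emit:
carry_out:
  moves:
    - [0, 0, 0.2, 0, -1]
    - [0, 0, 0.4, 0, -1]
    - [0, 0, 0.6, 0, -1]
    - [0, 0, 0.75, 0, -1]
    - [0, 0, 0.8, 0, -1]
    - [0, 0, 0.8, 0, -1]

```text
clock: 31.65
eef_pos: [0.508, 0.2327, 0.1531]
tool_rot: [1.0, 0.027, -0.001, 0.0]
ft_force: [-0.6, 0.2, -1.4]
grip_width: 0.0192
```

Emit:
carry_out:
  moves:
    - [0, 0, 0.01, 0, -1]
    - [0, 0, 0.02, 0, -1]
    - [0, 0, 0.03, 0, -1]
    - [0, 0, 0.03, 0, -1]

```text
clock: 32.05
eef_pos: [0.5086, 0.2325, 0.1514]
tool_rot: [1.0, 0.026, 0.0, -0.0]
ft_force: [0.3, -0.3, -1.2]
grip_width: 0.0193
```

```bash
python3 - <<'E'
from fit import *
o=bot.get_obs(); print(o['clock'],o['eef_pos'],o['ft_force'],o['ft_torque'])
snap('side','s22',(180,200,290,310),5)
E
```

```text
32.05 [0.5086178  0.23254181 0.15137996] [ 0.27046928 -0.27030175 -1.21727737] [-0.02944093  0.01195763 -0.05028311]
```

View pics/s22.png

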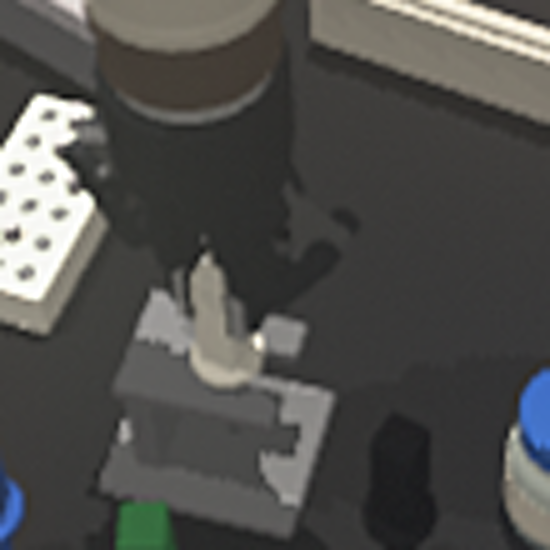

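Inserted in the slot, not yet seated. Lower a little at a time.

Emit:
carry_out:
  moves:
    - [0, 0, 0.01, 0, -1]
    - [0, 0, 0.02, 0, -1]
    - [0, 0, 0.02, 0, -1]

```text
clock: 32.4
eef_pos: [0.5083, 0.2324, 0.1488]
tool_rot: [1.0, 0.026, -0.0, 0.0]
ft_force: [-0.4, 0.3, -1.1]
grip_width: 0.0191
```

Emit:
carry_out:
  moves:
    - [0, 0, 0.01, 0, -1]
    - [0, 0, 0.015, 0, -1]
    - [0, 0, 0.015, 0, -1]

```text
clock: 32.7
eef_pos: [0.5083, 0.2324, 0.1473]
tool_rot: [1.0, 0.026, -0.0, 0.0]
ft_force: [0.8, 0.4, -0.9]
grip_width: 0.0193
```

Emit:
carry_out:
  moves:
    - [0, 0, 0.01, 0, -1]
    - [0, 0, 0.02, 0, -1]
    - [0, 0, 0.02, 0, -1]

```text
clock: 33.0
eef_pos: [0.5085, 0.2326, 0.1465]
tool_rot: [1.0, 0.026, 0.0, -0.0]
ft_force: [-1.4, -1.1, 5.0]
grip_width: 0.0192
```

```bash
python3 - <<'E'
from fit import *
o=bot.get_obs(); print(o['clock'],o['eef_pos'],o['ft_force'],o['ft_torque'])
snap('wrist','w23',(150,120,380,330),3)
E
```

```text
33.0 [0.50853589 0.23255912 0.14653731] [-1.3583077  -1.12520312  5.02411677] [-0.24776488  0.47478155 -0.05387225]
```

View pics/w23.png

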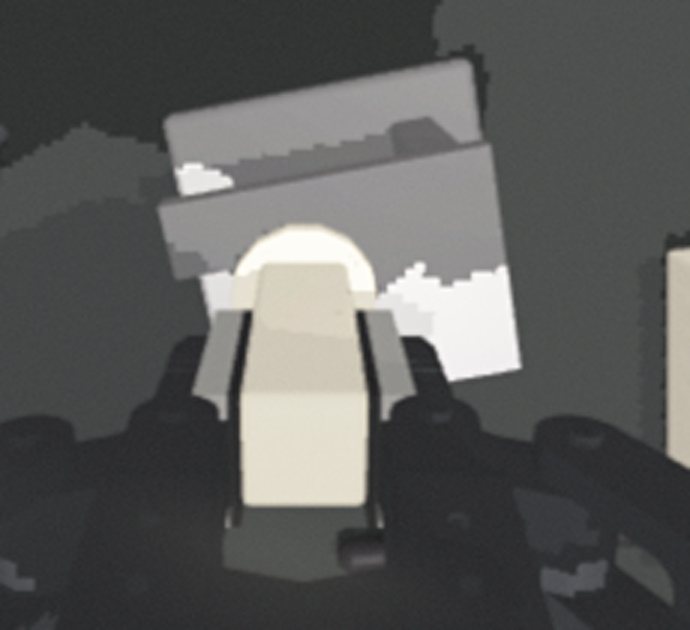

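Emit:
carry_out:
  moves:
    - [0, 0, -0.005, 0, -0.4]
    - [0, 0, -0.005, 0, -0.2]
    - [0, 0, -0.005, 0, 0]
    - [0, 0, -0.005, 0, 0.2]
    - [0, 0, -0.005, 0, 0.4]
    - [0, 0, -0.005, 0, 0.4]

```text
clock: 33.65
eef_pos: [0.5084, 0.2324, 0.1458]
tool_rot: [1.0, 0.026, -0.0, 0.0]
ft_force: [-0.3, -0.3, 0.0]
grip_width: 0.0599
```

```bash
python3 - <<'E'
from fit import *
o=bot.get_obs(); print(o['clock'],o['eef_pos'],o['ft_force'],o['grip_width'])
snap('wrist','w24',(150,120,380,330),3)
E
```

```text
33.65 [0.50839839 0.23242084 0.14584547] [-0.33380073 -0.30514725  0.00947934] 0.05987217236135406
```

View pics/w24.png

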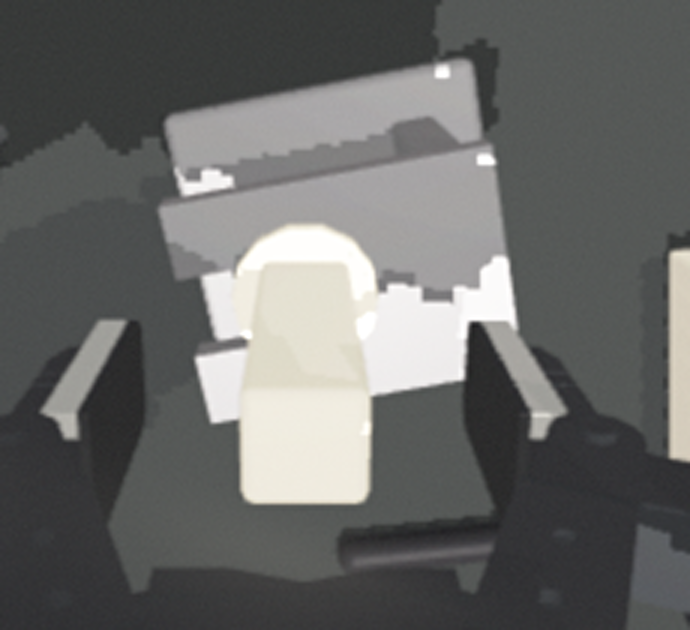

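Emit:
carry_out:
  moves:
    - [0, 0, -0.2, 0, 0.4]
    - [0, 0, -0.5, 0, 0.4]
    - [0, 0, -1, 0, 0.4]
    - [0, 0, -1, 0, 0.4]

```text
clock: 34.1
eef_pos: [0.5117, 0.2339, 0.2533]
tool_rot: [1.0, 0.026, 0.006, -0.003]
ft_force: [0.5, 0.4, 0.7]
grip_width: 0.0596
```

Emit:
carry_out:
  moves:
    - [-0.3, 0, -0.4, 0, 0.4]
    - [-0.8, 0, -0.4, 0, 0.4]
    - [-1, 0, -0.4, 0, 0.4]
    - [-1, 0, -0.4, 0, 0.4]
    - [-1, 0, -0.4, 0, 0.4]

```text
clock: 34.6
eef_pos: [0.4088, 0.2274, 0.2863]
tool_rot: [1.0, 0.027, 0.001, -0.0]
ft_force: [0.2, 0.3, -0.1]
grip_width: 0.0601
```

```bash
python3 - <<'E'
from fit import *
o=bot.get_obs(); print(o['clock'],o['eef_pos'],o['ft_force'],o['grip_width'])
snap('wrist','w25',None,1.5)
snap('side','s25',None,1.5)
a=cv2.imread('pics/side0.png').astype(int);b=cv2.imread('pics/s25_raw.png').astype(int)
A=cv2.resize(cv2.imread('pics/side0.png')[60:330,110:360],None,fx=1.6,fy=1.6);B=cv2.resize(b.astype(np.uint8)[60:330,110:360],None,fx=1.6,fy=1.6)
cv2.imwrite('pics/cmp.png',np.hstack([A,B]))
snap('scene','sc25',None,1.5)
E
```

```text
34.6 [0.40883092 0.22737903 0.28629418] [ 0.21165912  0.26100514 -0.09779638] 0.06006074579524322
```

View pics/cmp.png

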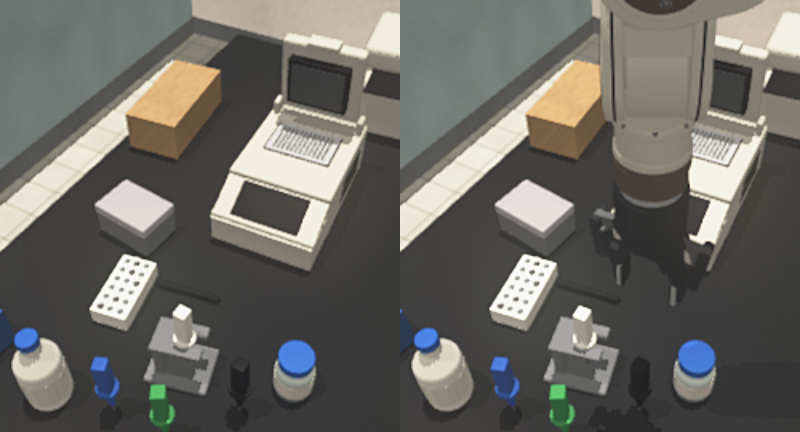

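View pics/w25.png

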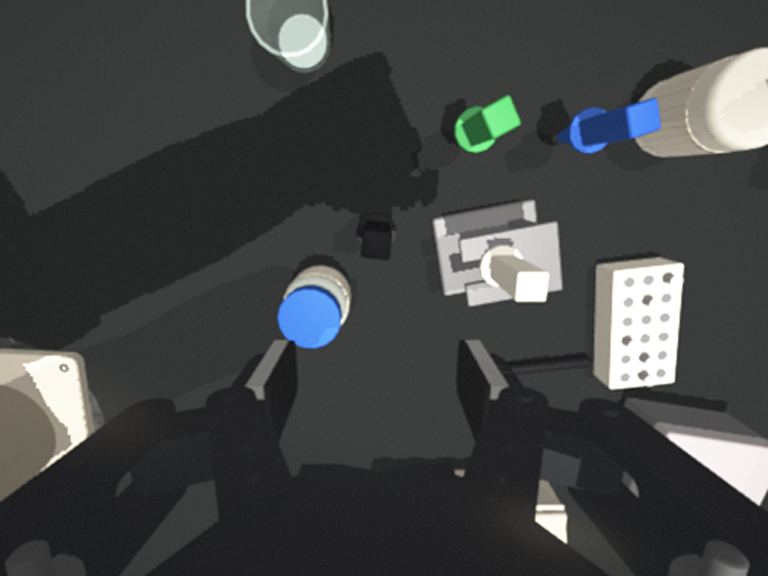

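View pics/sc25.png

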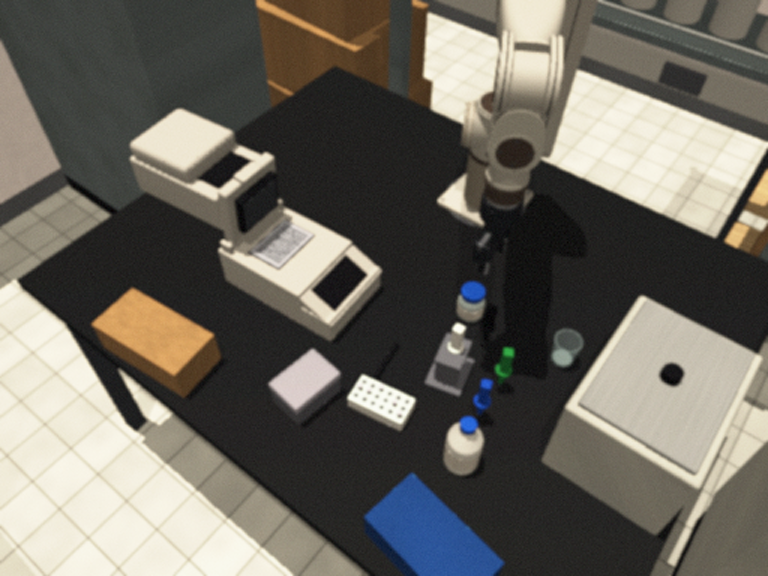

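```bash
python3 - <<'E'
from h import *
a=cv2.imread('pics/scene0.png').astype(int);b=cv2.imread('pics/sc25_raw.png').astype(int)
d=np.abs(a-b).max(2); print('lid region changed px',(d[95:165,85:215]>50).sum(),'rack/box/bottle',(d[230:320,170:290]>50).sum())
m=load('w25'); print('handle top',plane(m,(531/1.5,287/1.5),.155),'collar',plane(m,(501/1.5,266/1.5),.091))
print(order.job_done())
E
```

```text
lid region changed px 0 rack/box/bottle 0
handle top [0.50746435 0.23168555 0.155     ] collar [0.50737169 0.23190879 0.091     ]
the job is handed in; nothing more can be done
None
```

I took the white probe from its fork and drew its nib along the whole rear joint, round the far corner and along the whole far side. I then hung it back in the fork, let go and moved the arm clear. The job was handed in at about 34.7 s of the 64 s allowed.

- **Lean:** The moves cannot tilt the tool, so I turned the probe in the jaws by pushing its shank against the fork. The camera put the lean at 33–34 degrees, slightly under the 35 asked, and it did not slip. Before hanging it I stood it upright the same way.
- **Stroke:** The nib moved 2 mm per row, which is 2 cm/s. I watched the force readings to keep it light and in touch with the block's edge. Vertical force on the nib was mostly 2–3 N, but just after the corner it reached nearly 5 N, with about 4 N of drag. I eased off 1.2 mm there.
- **Disagreements:** The force readings put the far edge about 1 mm beyond where the camera did, and I followed the contact. The nib was hidden from the wrist camera during the stroke, so its position comes from the probe's geometry, the contact forces and the coarse side view.
- **Last checks:** The collar is on the prongs and the probe is upright, with its handle top and collar centred within 0.3 mm of each other and within 2 mm of the seat. Before and after pictures from the scene camera show no change at the lid, nor around the rack, tip box and bottle. The jar, the marker and the coloured look-alikes also stand where they did. I judged the beaker only by eye.

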